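# Sort kiln props by length into the rack

### The job

The kiln has been unloaded: swing the lamp away from over the wooden rack until its head stands over the middle of the round plaster bat, and leave it there. Sort the kiln furniture lying on the table into the rack's rows: every square prop lies crosswise on the floor of the row just wide enough for its length (long, middle or short), and the flat discs lie side by side on the floor of the narrow row at the rack's outer edge beyond the short props. Leave the glaze jar and the bowl where they stand.

Things in the scene. Friction and masses are not known exactly. Their poses are not given: they have to be found in the camera images.
- prop_a: Cream fired-clay kiln prop, a square bar 25 x 25 mm and 80 mm long (long), about 100 g, lying on the table. Origin at its centre (12.5 mm above what it lies on); x runs along its length. May be absent.
- prop_b: Cream fired-clay kiln prop, a square bar 25 x 25 mm and 80 mm long (long), about 100 g, lying on the table. Origin at its centre (12.5 mm above what it lies on); x runs along its length. May be absent.
- prop_c: Cream fired-clay kiln prop, a square bar 25 x 25 mm and 60 mm long (mid), about 75 g, lying on the table. Origin at its centre (12.5 mm above what it lies on); x runs along its length. May be absent.
- prop_d: Cream fired-clay kiln prop, a square bar 25 x 25 mm and 60 mm long (mid), about 75 g, lying on the table. Origin at its centre (12.5 mm above what it lies on); x runs along its length. May be absent.
- prop_e: Cream fired-clay kiln prop, a square bar 25 x 25 mm and 40 mm long (short), about 50 g, lying on the table. Origin at its centre (12.5 mm above what it lies on); x runs along its length. May be absent.
- prop_f: Cream fired-clay kiln prop, a square bar 25 x 25 mm and 40 mm long (short), about 50 g, lying on the table. Origin at its centre (12.5 mm above what it lies on); x runs along its length. May be absent.
- disc_a: Flat cream fired-clay spacer disc, 40 mm in diameter, 8 mm thick, 22 g, lying flat on the table. Origin at its centre (4 mm up). May be absent.
- disc_b: Flat cream fired-clay spacer disc, 40 mm in diameter, 8 mm thick, 22 g, lying flat on the table. Origin at its centre (4 mm up). May be absent.
- rack: Fixed wooden sorting rack, 180 mm (its x) by 301 mm (its y), origin at the centre of its underside. Floor 5 mm thick, rims and partitions 5 mm thick rising to 21 mm above the table (16 mm above the rack's floor). Four rows run along its x, each 170 mm long inside; from its -y side to its +y side they are 94, 74, 54 and 54 mm wide inside.
- row_long (a point): Centre of the inner floor of the 94 mm wide row for the 80 mm props. Axes as the rack's.
- row_mid (a point): Centre of the inner floor of the 74 mm wide row for the 60 mm props. Axes as the rack's.
- row_short (a point): Centre of the inner floor of the inner one of the two 54 mm wide rows, next to the 74 mm row, for the 40 mm props. Axes as the rack's.
- row_disc (a point): Centre of the inner floor of the 54 mm wide row at the rack's +y edge, for the flat discs. Axes as the rack's.
- lamp (a joint): Swivel of the lamp's arm about an upright post, rad; 0 has the arm pointing towards the robot (about -x), it grows as the head swings towards -y, range -1.6 to 1.0. Stiff: about 0.6 N m of friction, stays where it is left.
- lamp_hinge (a point): Point on the swivel axis of the lamp, on top of its fixed post, 220 mm above the table.
- lamp_head (a point): Centre of the underside of the lamp's round white head, 90 mm in diameter and 28 mm high, 205 mm above the table, 290 mm from the swivel axis.
- lamp_grip (a point): Point on the black upright handle on top of the lamp head, 265 mm above the table, on the head's axis; the handle is 20 mm in diameter and rises from 233 to 288 mm.
- bat: Fixed round white plaster bat (disc) lying on the table, 120 mm in diameter, 14 mm high; origin at the centre of its underside. The lamp is parked over it.
- jar: Glaze jar, 60 mm in diameter, 80 mm high, standing on the table: bystander. Origin under its centre.
- bowl: Terracotta bowl, 100 mm in diameter, 50 mm high: bystander. Origin under its centre.
There are look-alikes about, which are no part of the job. Leave any red or yellow look-alike of the prop_f alone.

How it is judged:
By the outcome, as a careful person would: the job done as asked, in the order asked, and still so for the second after the job is handed in, with the robot touching nothing.
Of prop_a, prop_b, prop_c, prop_d, prop_e, prop_f only 4 to 6 are there at a start; the rules pass over those that are not, and their reading is None.
Of disc_a, disc_b only 1 to 2 are there at a start; the rules pass over those that are not, and their reading is None.
At some moment in a run one of prop_a, prop_b, prop_c, prop_d, prop_e, prop_f, disc_a, disc_b may be knocked a few centimetres aside while the robot is not near it.
Once in a run the grip may slacken for a moment while it holds something.
It also fails if it takes over 210 s, if anything falls off the work surface, if the arm or the gripper's body presses on something with over 40 N, if the wrist force passes 120 N, or if a joint passes its speed limit or range.

### The arm

A 6-joint arm with a two-finger parallel gripper is mounted at the origin on the work surface. World frame = base frame: x ahead of the robot, y to its left, z up, the work surface at z = 0. Lengths are in m, angles in degrees, forces in N, time in s.
With the tool pointing down it reaches from about 0.25 to 0.725 m from the base axis. Payload 9.7 kg.
Tool frame: the origin (TCP) lies midway between the tips of the shut fingers; the grasp point (between the pads) lies r.hold_point_z behind it (r.hold_point_z is the distance from the TCP to the grasp point, in m); x points along the fingers, z is the direction in which the jaws open and shut, and the axes are right-handed (so a half turn about x gives the same grasp; the last joint's range is limited). The gripper opens to 85 mm and grips with 20 to 120 N. Pads are 22 mm wide; open, the fingers measure 114 mm over their backs; the gripper's body (76 mm by 85 mm) begins 54 mm behind the grasp point. The pads swing forward as they close: fully open they stand 13 mm farther back than shut.
Start: joints at [66.005, 4.979, 10.078, 95.1, 0, 90], TCP at [0.224, 0.502, 0.196] pointing down, gripper open.
Joint ranges: [-179.16, 179.16], [-48.56, 103.87], [-65.8, 70.77], [-126.05, 130.52], [-82.76, 87.17], [-180, 180]. Speed limits (degrees/s): [127.2, 127.2, 147.25, 180, 180, 180].

### API

Orientations are given as [roll, pitch, yaw] about the fixed x, y, z axes, in that order (R = Rz(yaw) Ry(pitch) Rx(roll)).
In Python, from plant import r, capture, order gives the robot as it stands.
- The arm moves only by the tool jog_arm, never from a script. Its argument "steps" is text: rows parted by semicolons, each of 7 numbers parted by spaces: the opening, from 0 (shut) to 1 (fully open), then the shift along the tool's x, y, z in cm, then the turn, a rotation vector about the tool's x, y, z in degrees. In form: jaw x y z wx wy wz; .... A call has 1 to 10 rows; each row shifts and turns the commanded pose from where the row before left it, along the tool's axes as they then stand; what a row does not reach is not made up. A row lasts 1/8 s, in which the tool goes at most 62.5 mm and 10.7 degrees, less where a joint would pass 70% of its speed; a pose out of reach is approached as far as the arm can. A call with a gripper value outside its range is refused whole. The fingers move at their own pace and stop on an object; "grip_force" is the grip in N (left out, the last holds). Time passes only in rows, so rows that do not move let the fingers close. It gives the time, the measured TCP pose, the force and the opening at its end, in the units of the state.
- r.observe(): the state, without advancing time (a new reading comes with each control period).
- capture(name): name is "scene" or "side" or "wrist"; returns a dict with "image" (420x560x3 uint8, red, green, blue), "fx", "fy", "cx", "cy" (pixels), "cam_to_world" (4x4, takes a point from camera to world coordinates). Camera axes: x right, y up, looking along -z (the intrinsics and any distortion apply to the point x, -y, -z); pixel columns grow to the right and rows downward; lengths in m; the calibration is good to about 2 mm. The wrist camera is an equidistant fisheye: a pixel r from the principal point sees the ray r / f radians off the axis. A picture is of the moment at which its call begins. There is no depth.
- order.job_done(): hands the job in, once; it reports no verdict.
The state is a dict: "time": time; "joint_pos": joint angles; "qd": joint speeds; "joint_efforts": joint torques, N m; "position": TCP position; "eef_rot": TCP orientation; "force": force on the tool from outside, world axes, zero at the start; "torque": the same for the moment, N m; "grip_width": opening from 0.0 (shut) to 1.0 (fully open).
Only numpy, scipy, OpenCV 4.12 (cv2) and the standard library are available. Lean on these libraries where they do the work, as an engineer would, in place of code of your own. Each camera call takes 0.05 s, during which the arm holds its last target.

## Working session

There is one attempt and no reset: what is moved stays moved. The work goes in short steps, Python scripts to look and compute and a tool call to move; the robot and the scene stay as the last step left them, time stands still between calls to the robot, and variables do not carry over. Pictures are saved under pics/ and viewed, and the job is handed in when it is done.

Besides the shell and the picture viewer there is one more tool, called after "Emit:" by a JSON object that holds its "api" and its "payload". jog_arm: Moves the arm, as the interface text tells. Its arguments: {"type":"object","properties":{"steps":{"type":"string"},"grip_force":{"type":"number"}},"required":["steps"]}

```bash
ls; mkdir -p pics; python3 - <<'E'
from plant import r,capture,order
import cv2,json,numpy as np
print(r.observe(), r.hold_point_z)
for n in("scene","side","wrist"):
    c=capture(n); cv2.imwrite(f"pics/0_{n}.png",c["image"][:,:,::-1])
    print(n,c["fx"],c["fy"],c["cx"],c["cy"],np.round(c["cam_to_world"],4).tolist(),[k for k in c])
E
```

```text
pics
{'time': 0.0, 'joint_pos': array([ 6.60034435e+01,  5.01234792e+00,  1.00358529e+01,  9.51012620e+01,
       -8.66586352e-04,  9.00001713e+01]), 'qd': array([-0.03153908,  0.02075011, -0.07266532,  0.02076152,  0.05984914,
       -0.00442663]), 'joint_efforts': array([-3.69100762e-04, -5.20387459e+01,  4.64800358e+01,  1.64231047e-02,
       -1.09253304e-05, -2.50353355e-05]), 'position': array([0.22356533, 0.50220525, 0.19498367]), 'eef_rot': array([-179.3613057 ,   89.92223814, -113.35803286]), 'force': array([ 0.19021544, -0.12299214,  0.13260011]), 'torque': array([0.00713807, 0.01114577, 0.0042335 ]), 'grip_width': 0.9977472090097396} 0.0187
scene 507.02735131488447 507.02735131488447 279.8763689044345 210.5895470768742 [[0.0654, -0.5207, 0.8512, 1.7091], [0.9978, 0.0408, -0.0517, -0.0714], [-0.0078, 0.8528, 0.5222, 0.8568], [0.0, 0.0, 0.0, 1.0]] ['image', 'fx', 'fy', 'cx', 'cy', 'cam_to_world']
side 391.7988261734922 391.7988261734922 277.3276215338466 212.7352233678388 [[-0.7755, 0.4941, -0.393, 0.2563], [-0.6313, -0.6005, 0.4907, 0.4675], [0.0065, 0.6287, 0.7776, 0.8873], [0.0, 0.0, 0.0, 1.0]] ['image', 'fx', 'fy', 'cx', 'cy', 'cam_to_world']
wrist 325.19226210127806 325.19226210127806 276.1936825726544 209.20139553759034 [[0.4067, -0.8785, -0.2506, 0.1601], [0.9135, 0.3907, 0.1131, 0.5295], [-0.0014, -0.2749, 0.9615, 0.3742], [0.0, 0.0, 0.0, 1.0]] ['image', 'fx', 'fy', 'cx', 'cy', 'cam_to_world']
```

View pics/0_scene.png

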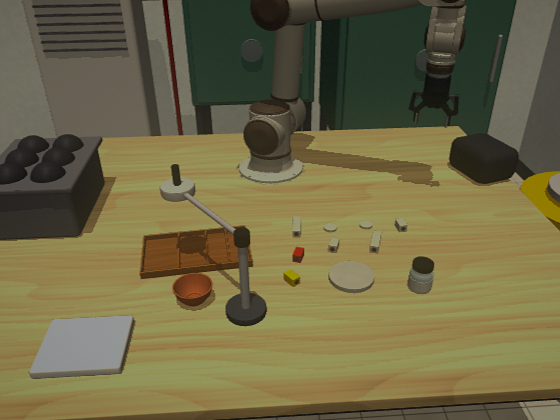

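View pics/0_side.png

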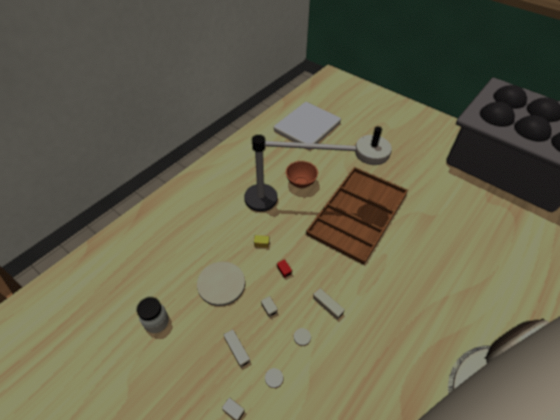

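View pics/0_wrist.png

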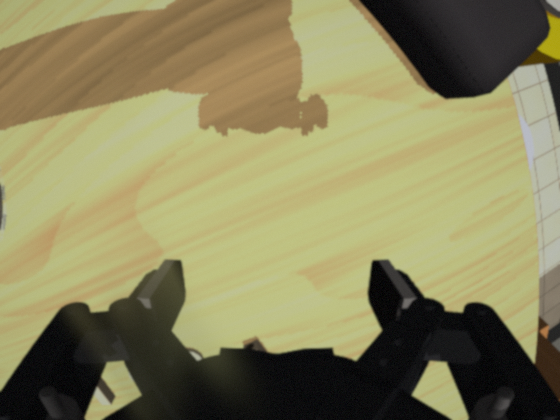

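The scene view shows four cream props at about (297,226), (334,244), (376,241) and (401,225), and discs at (330,228) and (366,225). The look-alikes are red (298,254) and yellow (291,277). The bat is at (351,276), the jar (421,275), the bowl (193,290), the rack (195,250) and the lamp handle (175,172). Next I'll measure these.

```bash
cat > h.py <<'E'
import cv2,numpy as np
from plant import r,capture,order
def ray(c,u,v):
    x=(u-c["cx"])/c["fx"]; y=(v-c["cy"])/c["fy"]
    d=np.array([x,-y,-1.0]); M=np.array(c["cam_to_world"])
    return M[:3,3], M[:3,:3]@d
def onz(c,u,v,z):
    o,d=ray(c,u,v); return (o+d*(z-o[2])/d[2])
def tri(c1,p1,c2,p2):
    o1,d1=ray(c1,*p1);o2,d2=ray(c2,*p2)
    A=np.stack([d1,-d2],1); t=np.linalg.lstsq(A,o2-o1,rcond=None)[0]
    a=o1+d1*t[0];b=o2+d2*t[1]; return (a+b)/2,np.linalg.norm(a-b)
def proj(c,p):
    M=np.array(c["cam_to_world"]); q=M[:3,:3].T@(np.asarray(p)-M[:3,3])
    return c["cx"]+c["fx"]*q[0]/-q[2], c["cy"]-c["fy"]*q[1]/-q[2]
E
python3 - <<'E'
from h import *
for n,box in(("scene",(130,150,440,320)),("side",(200,110,420,420))):
    c=capture(n);im=c["image"]; 
    x0,y0,x1,y1=box
    k=min(800/(x1-x0),600/(y1-y0))
    cv2.imwrite(f"pics/1_{n}.png",cv2.resize(im[y0:y1,x0:x1,::-1],None,fx=k,fy=k,interpolation=cv2.INTER_CUBIC)); print(k)
    hsv=cv2.cvtColor(im,cv2.COLOR_RGB2HSV)
    m=((hsv[:,:,1]<75)&(hsv[:,:,2]>120)).astype(np.uint8)
    N,L,S,C=cv2.connectedComponentsWithStats(m)
    for i in range(1,N):
        if 25<S[i,4]<4000:
            ct=cv2.findContours((L==i).astype(np.uint8),cv2.RETR_EXTERNAL,cv2.CHAIN_APPROX_NONE)[0][0]
            P=np.array([onz(c,*q[0],0.015)[:2] for q in ct],np.float32)
            R=cv2.minAreaRect(P*1000)
            print(n,S[i],np.round(C[i],1),"rect",np.round(R[0],1),np.round(R[1],1),round(R[2],1))
E
```

```text
2.5806451612903225
scene [181 104  14  11  51] [187.1 107.3] rect [-617.2 -366.1] [145.3  59.1] 7.8
scene [257 115  23  12  61] [268.6 119.5] rect [-447.3   19.2] [163.3  39.8] 33.3
scene [239 157  64  24 661] [270.4 171.7] rect [39.8 -6.6] [235.1 182.4] 79.5
scene [509 173  14  15 101] [516.1 179.8] rect [195.9 850.9] [ 38.4 102.1] 89.9
scene [549 173  11  22 160] [555.2 182.8] rect [223.3 972.1] [ 31.6 167. ] 61.1
scene [160 177  34  17 354] [176.7 185.7] rect [ 136.9 -334.8] [112.4 113.7] 7.3
scene [184 193  51  39 234] [209.8 212. ] rect [ 319.4 -216.1] [290.7  15.5] 35.1
scene [292 216   9  15 102] [296.1 223.5] rect [412.6  56.7] [24. 79.] 84.3
scene [396 218  11   8  50] [400.7 221.5] rect [429.4 376. ] [36.1 23. ] 14.4
scene [360 221  12   6  63] [365.6 223.5] rect [432.3 267.1] [34.2 28. ] 85.5
scene [324 224  12   6  64] [329.8 226.4] rect [440.4 155.7] [34.  27.5] 85.6
scene [370 231  11  16 116] [375.3 238.6] rect [512.5 279.1] [22.6 77.2] 71.3
scene [329 238  10   8  60] [333.5 241.6] rect [519.9 155.1] [22.9 38. ] 65.2
scene [329 261  45  28 983] [351.1 274.7] rect [670
[... 3245 characters left out ...]
side [223 329  27  35 407] [236.2 345.8] rect [526.9 273. ] [27.4 81.8] 73.4
side [455 349  32  38 539] [470.2 365.9] rect [102.5 -17.4] [119.7  29.8] 70.5
side [387 351  19  24  76] [396.4 362.7] rect [229.3  78.5] [65.8  9.9] 88.3
side [ 78 358  59  62 916] [108.6 394.6] rect [659.2 507.3] [ 37.6 149.9] 1.2
side [ 487  362   73   58 2255] [534.3 399.6] rect [-39. -31.] [227.2  76.6] 69.1
side [230 367  20  21  57] [240.6 376.2] rect [473.8 318.1] [56.   6.1] 84.9
side [375 375  13  18  34] [381.2 382.5] rect [234.5 138.1] [46.4  5.4] 88.2
side [381 378  24  42 147] [392.9 398.3] rect [198.6 147.8] [  9.9 100.9] 1.7
side [289 400  15  20  81] [296.4 411.4] rect [339.2 292.6] [ 9.8 44.8] 3.7
```

View pics/1_scene.png

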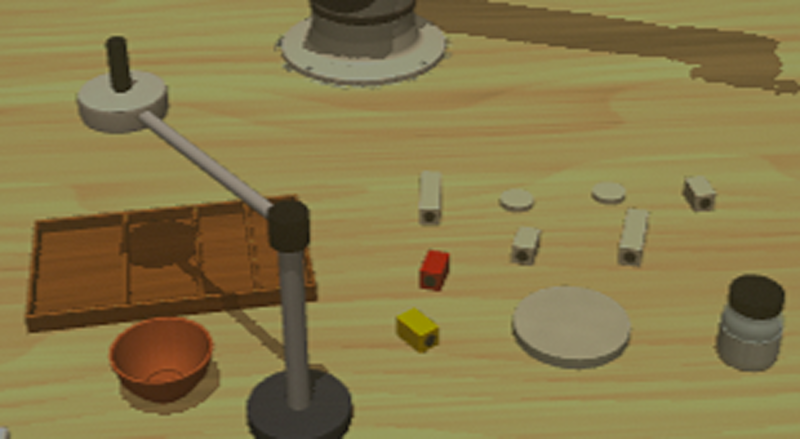

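View pics/1_side.png

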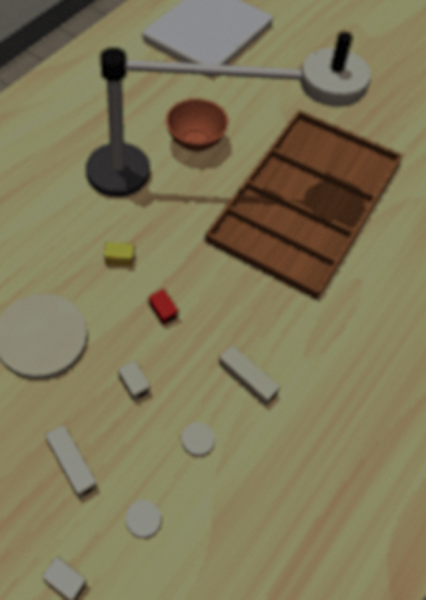

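```bash
cat >> h.py <<'E'
def blobs(n,c=None,sat=55,zt=0.0125,lo=25,hi=3000,box=None,pr=True,vmin=90):
    c=c or capture(n);im=c["image"]
    hsv=cv2.cvtColor(im,cv2.COLOR_RGB2HSV)
    m=((hsv[:,:,1]<sat)&(hsv[:,:,2]>vmin)).astype(np.uint8)
    N,L,S,C=cv2.connectedComponentsWithStats(m); out=[]
    for i in range(1,N):
        if lo<S[i,4]<hi:
            ct=cv2.findContours((L==i).astype(np.uint8),cv2.RETR_EXTERNAL,cv2.CHAIN_APPROX_NONE)[0][0][:,0].astype(float)
            P=np.array([onz(c,*q,zt)[:2] for q in ct],np.float32)*1000
            R=cv2.minAreaRect(P); X=np.array(R[0])
            if 250<X[0]<760 and abs(X[1])<600:
                out.append((C[i],R))
                if pr: print(n,S[i,4],np.round(C[i],1),"rect",np.round(R[0],1),np.round(R[1],1),round(R[2],1))
    return c,out
E
python3 - <<'E'
from h import *
blobs("scene",sat=70)
c,_=blobs("side",sat=62)
im=c["image"]
for p in((328,303),(269,306),(236,346),(302,337),(260,260),(320,400)): print(p,im[p[1],p[0]],cv2.cvtColor(im[p[1]:p[1]+1,p[0]:p[0]+1],cv2.COLOR_RGB2HSV)[0,0])
for i,(u,v) in enumerate(((328,303),(269,306),(236,346),(234,409))):
    k=im[max(0,v-32):v+32,u-40:u+40,::-1]
    cv2.imwrite(f"pics/t{i}.png",cv2.resize(k,(400,int(k.shape[0]*5))))
a=[cv2.copyMakeBorder(cv2.imread(f"pics/t{i}.png"),0,320-cv2.imread(f"pics/t{i}.png").shape[0],0,0,0) for i in range(4)]
cv2.imwrite("pics/2_side.png",np.vstack([np.hstack(a[:2]),np.hstack(a[2:])])[:600])
E
```

```text
scene 739 [189.5 197.1] rect [ 272.9 -270.4] [422.9 118.4] 25.8
scene 90 [296.3 223.6] rect [408.6  57.8] [21. 79.] 85.6
scene 45 [400.8 221.7] rect [426.9 378.2] [35.1 21.7] 7.9
scene 58 [365.7 223.6] rect [428.5 268.1] [34.3 28.1] 85.5
scene 58 [329.9 226.5] rect [439.1 157.3] [30.2 33.7] 81.9
scene 110 [375.5 238.7] rect [509.3 281.1] [22.6 77.2] 69.7
scene 54 [333.8 241.6] rect [517.1 157.6] [21.7 38.1] 65.8
scene 988 [351.2 274.9] rect [669.9 179.4] [114.5 117.3] 69.9
scene 297 [421.8 280.5] rect [707.3 357. ] [57.5 88.1] 76.2
side 1610 [220.4 282.5] rect [668.1 179. ] [119.3 115.7] 39.4
side 337 [328.9 301.9] rect [427.3  51.4] [26.7 80.8] 83.7
side 176 [268.7 304.6] rect [534.4 149.4] [26.3 41.9] 69.2
side 38 [146. 322.] rect [726.2 365.6] [41.9 17.8] 32.4
side 250 [301.9 336.2] rect [425.8 160.8] [40.2 38.6] 83.2
side 428 [236.  346.8] rect [526.9 274.4] [26.7 82.5] 71.1
side 307 [273.6 377.4] rect [418.2 271.8] [40.1 38.9] 84.9
side 288 [232.5 408.3] rect [444.8 372.3] [41.9 27.1] 4.7
(328, 303) [139 140 124] [ 32  29 140]
(269, 306) [140 141 127] [ 32  25 141]
(236, 346) [139 139 130] [ 30  17 139]
(302, 337) [140 141 128] [ 32  24 141]
(260, 260) [139 140 102] [ 31  69 140]
(320, 400) [138 130  93] [ 25  83 138]
```

View pics/2_side.png

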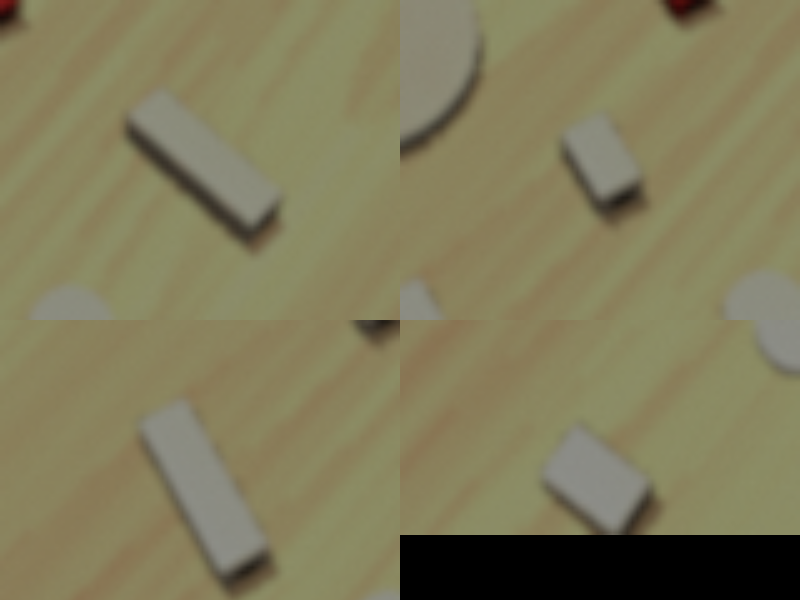

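```bash
python3 - <<'E'
from h import *
for n,s in(("side",62),("scene",70)):
  for z in(0.025,0.008,0.014): print(z); blobs(n,sat=s,zt=z)
# rack mask
for n in("scene","side"):
    c=capture(n);im=c["image"].astype(int)
    R,G,B=im[:,:,0],im[:,:,1],im[:,:,2]
    m=((R>1.55*G)&(R>2*B)&(R>35)).astype(np.uint8)
    N,L,S,C=cv2.connectedComponentsWithStats(m)
    for i in range(1,N):
        if S[i,4]>300:print(n,S[i],C[i])
    x0,y0,x1,y1=(130,160,270,330) if n=="scene" else (240,120,420,270)
    k=min(800/(x1-x0),600/(y1-y0)); print(k)
    cv2.imwrite(f"pics/3_{n}.png",cv2.resize(np.clip(c["image"][y0:y1,x0:x1,::-1]*1.6,0,255).astype(np.uint8),None,fx=k,fy=k,interpolation=cv2.INTER_CUBIC))
E
```

```text
0.025
side 1614 [220.4 282.5] rect [662.2 183.1] [117.6 114.1] 39.4
side 338 [328.9 302. ] rect [424.9  57.2] [26.5 79.6] 83.2
side 174 [268.7 304.5] rect [530.5 154. ] [25.9 41.3] 69.2
side 37 [145.9 322.1] rect [718.8 366.5] [42.9 17.7] 32.8
side 254 [302.  336.2] rect [423.4 165.2] [39.7 38.1] 83.2
side 425 [236.1 346.8] rect [523.  277.1] [26.3 81.3] 71.1
side 310 [273.6 377.4] rect [416.  275.2] [40.2 38.5] 39.3
side 288 [232.4 408.2] rect [442.3 373.8] [41.5 26.7] 4.0
0.008
side 1614 [220.4 282.5] rect [670.2 177.5] [119.9 116.3] 39.4
side 338 [329. 302.] rect [428.2  49. ] [27.3 81.1] 83.2
side 175 [268.7 304.6] rect [535.9 147.8] [26.4 42.1] 69.2
side 41 [146.  321.8] rect [728.2 363.7] [47.7 18.9] 36.2
side 256 [302.  336.2] rect [426.8 160. ] [42.1 38.8] 83.2
side 426 [236.1 346.9] rect [528.3 273.4] [27. 83.] 71.3
side 306 [273.7 377.4] rect [419.  270.8] [40.3 39.1] 84.9
side 289 [232.4 408.2] rect [445.9 371.8] [42.4 27.2] 4.7
0.014
side 1615 [220.4 282.5] rect [667.3 179.5] [119.2 115.5] 39.4
side 340 [329.  301.9] rect [427.1  51.8] [27.1 80.6] 83.2
side 173 [268.7 304
[... 1583 characters left out ...]
29.2 377.4] [35.  21.7] 7.9
scene 57 [365.7 223.6] rect [430.8 267.5] [34.2 28. ] 85.5
scene 56 [330.  226.4] rect [441.7 157. ] [30.6 32.9] 85.6
scene 109 [375.4 238.7] rect [511.4 280.5] [22.6 77. ] 69.7
scene 54 [333.8 241.6] rect [519.2 157.2] [21.7 38. ] 65.8
scene 986 [351.2 274.9] rect [671.6 179.1] [114.2 115.5] 66.7
scene 299 [421.9 280.5] rect [709.3 356.2] [57.4 88.3] 76.2
scene [163   0  20 135 520] [172.10961538  65.08461538]
scene [ 141  230   97   43 2480] [189.15       253.46048387]
scene [ 172  272   41   34 1008] [192.2827381 288.0218254]
3.5294117647058822
side [287 162  30  26 600] [301.39166667 173.69666667]
side [ 307  169   99   94 4883] [356.81097686 214.59594512]
4.0
```

View pics/3_scene.png

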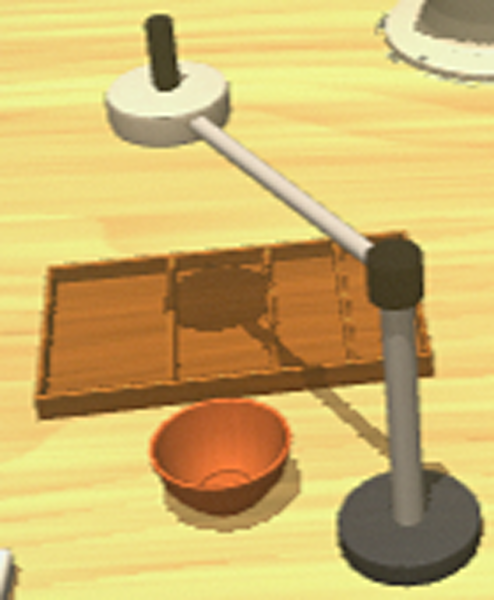

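View pics/3_side.png

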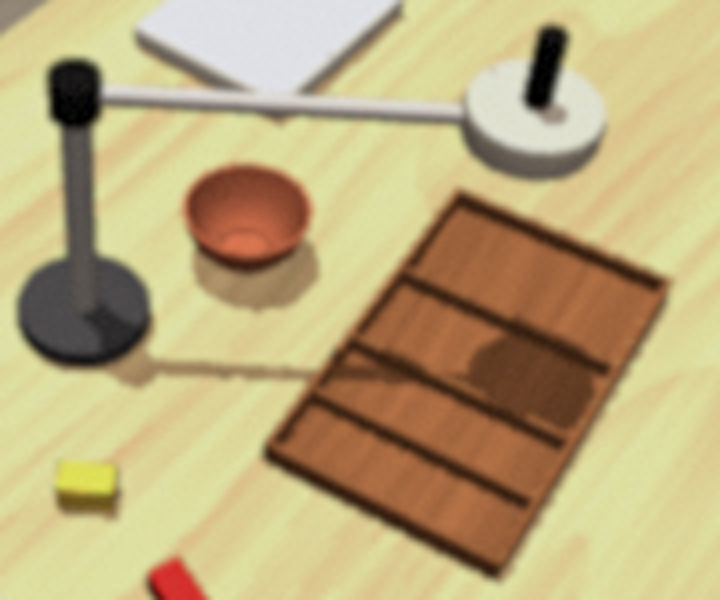

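```bash
python3 - <<'E'
from h import *
cs=capture("side");cc=capture("scene")
S=lambda u,v:(240+u/4-.4,120+v/4-.4); C=lambda u,v:(130+u/3.5294-.4,160+v/3.5294-.4)
for nm,c,f,pts in(("side",cs,S,[(461,193),(668,285),(498,570),(268,450)]),("scene",cc,C,[(40,399),(50,268),(407,235),(432,357)])):
    P=np.array([onz(c,*f(*p),.021)[:2] for p in pts])*1000
    print(nm,P.round(1).tolist(),"ctr",P.mean(0).round(1),"sides",[round(float(np.linalg.norm(P[i]-P[(i+1)%4])),1) for i in range(4)])
    R=cv2.minAreaRect(P.astype(np.float32));print(R)
for a,b in(((158,18),(552,32)),((168,86),(540,105)),((163,52),(546,68))):
    print(tri(cc,C(*a),cs,S(*b)))
# hinge cap, jar
for a,b in(((394,250),(75,70)),((396,300),(76,115))): print("hinge",tri(cc,C(*a),cs,S(*b)))
# post base disc center
print(onz(cc,*C(410,520),0.012),onz(cs,*S(84,310),0.012))
# head underside via blob
def col(c,f):
    im=c["image"].astype(int);R,G,B=im[:,:,0],im[:,:,1],im[:,:,2]
    m=f(R,G,B).astype(np.uint8);N,L,S_,C_=cv2.connectedComponentsWithStats(m)
    return [(S_[i].tolist(),C_[i].round(1).tolist()) for i in range(1,N) if S_[i,4]>25]
for n,c in(("side",cs),("scene",cc)):
    print(n,"red",[(b,onz(c,*b,.0125).round(3)) for a,b in col(c,lambda R,G,B:(R>3*G)&(R>3*B)&(R>60))][:4])
    print(n,"yel",[(a,b,onz(c,*b,.0125).round(3)) for a,b in col(c,lambda R,G,B:(R>4*B)&(G>3*B)&(R>70))][:4])
E
```

```text
side [[620.6, -374.4], [449.0, -389.7], [417.3, -94.5], [589.3, -77.3]] ctr [ 519. -234.] sides [172.2, 296.9, 172.8, 298.7]
((518.9447021484375, -234.43016052246094), (172.79994201660156, 299.6413879394531), 6.017244338989258)
scene [[631.1, -374.8], [455.3, -395.7], [428.1, -99.3], [601.4, -81.2]] ctr [ 529.  -237.8] sides [177.0, 297.7, 174.2, 295.0]
((528.3573608398438, -238.47203063964844), (176.9945526123047, 298.2113037109375), 5.764364719390869)
(array([ 0.53932079, -0.26651376,  0.28794394]), np.float64(0.00023160399413665043))
(array([ 0.53564303, -0.26690729,  0.23137589]), np.float64(0.001762044448689992))
(array([ 0.53773222, -0.26679138,  0.26030117]), np.float64(0.0011501265471688604))
hinge (array([ 0.77629209, -0.10102175,  0.23804461]), np.float64(0.0018475288449958354))
hinge (array([ 0.77696754, -0.1013146 ,  0.20021808]), np.float64(0.0012664801766210008))
[ 0.77414007 -0.09995708  0.012     ] [ 0.77465431 -0.09962077  0.012     ]
side red [([283.6, 267.6], array([0.571, 0.046, 0.012]))]
side yel []
scene red [([168.9, 41.9], array([-1.995, -0.617,  0.012])), ([173.1, 77.2], array([-1.147, -0.492,  0.013])), ([298.2, 251.3], array([0.556, 0.049, 0.012]))]
scene yel [([520, 171, 40, 59, 1129], [542.2, 195.6], array([0.306, 0.888, 0.012])), ([284, 269, 16, 18, 176], [291.0, 277.1], array([0.669, 0.02 , 0.012]))]
```

```bash
cat >> h.py <<'E'
from scipy.spatial.transform import Rotation as Ro
def Rt(s): return Ro.from_euler('xyz',s["eef_rot"],degrees=True).as_matrix()
def az(s):
    z=Rt(s)[:,2]; return np.degrees(np.arctan2(z[1],z[0]))
def plan(pos,jaz,s=None):
    """tool-frame shift (cm) and rotvec (deg) from now to tool-down at pos with jaw axis azimuth jaz (mod 180)"""
    s=s or r.observe(); R=Rt(s); a0=az(s)
    d=(jaz-a0+90)%180-90; j=np.radians(a0+d)
    z=np.array([np.cos(j),np.sin(j),0]); x=np.array([0,0,-1.]); y=np.cross(z,x)
    T=np.stack([x,y,z],1)
    w=Ro.from_matrix(R.T@T).as_rotvec(degrees=True)
    sh=R.T@(np.asarray(pos)-s["position"])*100
    print("t",round(s["time"],2),"pos",s["position"].round(4),"az",round(a0,1),"q",s["joint_pos"].round(0),"w",round(s["grip_width"],3),"F",s["force"].round(1))
    print("  shift cm",sh.round(2),"rot deg",w.round(2),"daz",round(d,1))
    return sh,w
E
python3 - <<'E'
from h import *
s=r.observe();print(Rt(s).round(3),az(s))
h=np.array([.7763,-.1011]);g=np.array([.5378,-.2667]);d=g-h
print(np.linalg.norm(d),np.degrees(np.arctan2(d[1],d[0])))
t=np.degrees(np.arctan2(d[0],-d[1])) 
print("tangent az",np.degrees(np.arctan2(-d[0],d[1])))
for z in(.40,.32): plan([g[0],g[1],z],t)
E
```

```text
[[-0.    -0.914  0.407]
 [-0.     0.407  0.914]
 [-1.    -0.    -0.   ]] 66.00136748336507
0.290354283591615 -145.22622066895562
tangent az 124.77377933104438
t 0.85 pos [0.2237 0.5024 0.1957] az 66.0 q [66.  5. 10. 95. -0. 90.] w 0.997 F [-0.3  1.3 -0.2]
  shift cm [-20.43 -59.98 -57.49] rot deg [-58.77  -0.    -0.  ] daz 58.8
t 0.85 pos [0.2237 0.5024 0.1957] az 66.0 q [66.  5. 10. 95. -0. 90.] w 0.997 F [-0.3  1.3 -0.2]
  shift cm [-12.43 -59.98 -57.49] rot deg [-58.77  -0.    -0.  ] daz 58.8
```

Emit:
{"api": "jog_arm", "payload": {"steps": "1 -1.5 -3.5 -3.4 0 0 0;1 -1.5 -3.5 -3.4 0 0 0;1 -1.5 -3.5 -3.4 0 0 0;1 -1.5 -3.5 -3.4 0 0 0;1 -1.5 -3.5 -3.4 0 0 0;1 -1.5 -3.5 -3.4 0 0 0;1 -1.5 -3.5 -3.4 0 0 0;1 -1.5 -3.5 -3.4 0 0 0;1 -1.5 -3.5 -3.4 0 0 0;1 -1.5 -3.5 -3.4 0 0 0", "grip_force": 25}}

```text
time: 2.1
position: [0.4054, 0.0479, 0.3464]
eef_rot: [-54.8, 90.0, 11.2]
force: [0.7, -0.0, 1.2]
grip_width: 1.003
```

```bash
python3 - <<'E'
from h import *
plan([.5378,-.2667,.35],124.8)
E
```

```text
t 2.1 pos [0.4054 0.0479 0.3464] az 66.0 q [  7.  -8.  15. 113.   0.  31.] w 1.003 F [ 0.7 -0.   1.2]
  shift cm [ -0.36 -24.89 -23.36] rot deg [-5.88e+01  0.00e+00  5.00e-02] daz 58.8
```

Emit:
{"api": "jog_arm", "payload": {"steps": "1 0 -3.5 -3.3 0 0 0;1 0 -3.6 -3.3 0 0 0;1 0 -3.6 -3.4 0 0 0;1 0 -3.6 -3.4 0 0 0;1 0 -3.6 -3.4 0 0 0;1 0 -3.5 -3.3 0 0 0;1 0 -3.5 -3.3 0 0 0;1 0 0 0 -9.8 0 0;1 0 0 0 -9.8 0 0;1 0 0 0 -9.8 0 0"}}

```text
time: 3.35
position: [0.5376, -0.2658, 0.3454]
eef_rot: [52.7, 90.0, 148.4]
force: [-0.7, -0.2, -0.4]
grip_width: 1.002
```

Emit:
{"api": "jog_arm", "payload": {"steps": "1 0 0 0 -9.8 0 0;1 0 0 0 -9.8 0 0;1 0 0 0 -9.8 0 0;1 0 0 0 0 0 0"}}

```text
time: 3.85
position: [0.5375, -0.2655, 0.3457]
eef_rot: [26.6, 90.0, 151.3]
force: [-0.4, -0.0, -0.0]
grip_width: 0.994
```

```bash
python3 - <<'E'
from h import *
plan([.5378,-.2667,.25],124.8)
c=capture("wrist");cv2.imwrite("pics/4_wrist.png",c["image"][:,:,::-1])
c=capture("side");cv2.imwrite("pics/4_side.png",cv2.resize(c["image"][60:260,240:520,::-1],None,fx=2.8,fy=2.8))
E
```

```text
t 3.85 pos [ 0.5375 -0.2655  0.3457] az 124.7 q [-26.  21.  46. 116.   0. -61.] w 0.994 F [-0.4 -0.  -0. ]
  shift cm [ 9.57  0.04 -0.12] rot deg [-0.06  0.   -0.  ] daz 0.1
```

View pics/4_wrist.png

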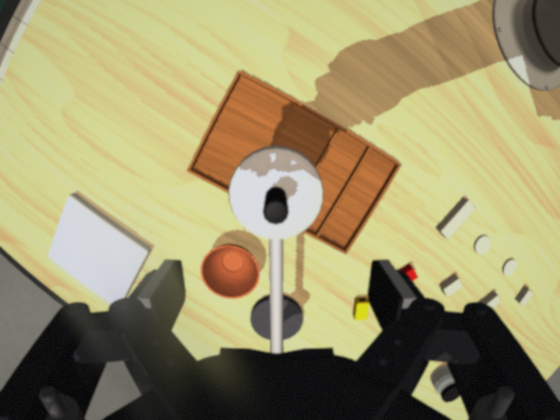

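View pics/4_side.png

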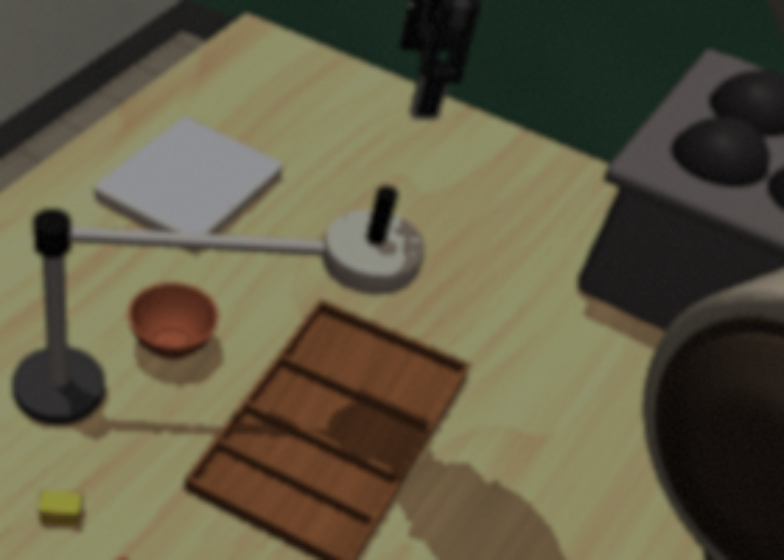

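The wrist view shows the handle at (275,205), centred between the jaws, with the lamp arm straight down the picture. I'll descend and grip.

Emit:
{"api": "jog_arm", "payload": {"steps": "1 3 0 -0.1 0 0 0;1 3 0 0 0 0 0;1 2 0 0 0 0 0;1 1.6 0 0 0 0 0;0.1 0 0 0 0 0 0;0.1 0 0 0 0 0 0;0.1 0 0 0 0 0 0;0.1 0 0 0 0 0 0;0.1 0 0 0 0 0 0;0.1 0 0 0 0 0 0"}}

```text
time: 5.2
position: [0.5383, -0.2665, 0.2504]
eef_rot: [-150.8, 89.9, -26.0]
force: [1.2, 0.1, 5.1]
grip_width: 0.199
```

```bash
python3 - <<'E'
from h import *
plan([.5378,-.2667,.25],124.8)
for d in (8,6): print(29*np.sin(np.radians(d)),29*(1-np.cos(np.radians(d))))
s=r.observe();print(Rt(s).round(2))
h=np.array([.7763,-.1011])
d=s["position"][:2]-h; print(np.linalg.norm(d),np.degrees(np.arctan2(d[1],d[0])))
E
```

```text
t 5.2 pos [ 0.5383 -0.2665  0.2504] az 124.8 q [-26.  14.  26. 102.   0. -61.] w 0.199 F [1.2 0.1 5.1]
  shift cm [0.04 0.06 0.01] rot deg [ 0.   -0.07  0.04] daz -0.0
4.036019927841898 0.2822260064944595
3.0313254347619507 0.1588650343200746
[[ 0.   -0.82 -0.57]
 [-0.   -0.57  0.82]
 [-1.   -0.   -0.  ]]
0.2898044311728501 -145.2108672491632
```

Emit:
{"api": "jog_arm", "payload": {"steps": "0.1 0 -0.07 2.02 4 0 0;0.1 0 -0.28 4.04 8 0 0;0.1 0 -0.28 4.04 8 0 0;0.1 0 -0.28 4.04 8 0 0;0.1 0 -0.28 4.04 8 0 0;0.1 0 -0.28 4.04 8 0 0"}}

```text
time: 5.95
position: [0.4893, -0.0537, 0.2502]
eef_rot: [-143.5, 89.9, -63.0]
force: [8.9, -4.9, 1.8]
grip_width: 0.198
```

```bash
cat > l.py <<'E'
from h import *
s=r.observe()
h=np.array([.7763,-.1011])
d=s["position"][:2]-h; print(s["position"].round(4),"R",np.linalg.norm(d).round(4),"arm az",np.degrees(np.arctan2(d[1],d[0])).round(2),"tool az",az(s).round(2),s["force"].round(1),s["torque"].round(2),s["grip_width"],s["joint_pos"].round(0))
E
python3 l.py
```

```text
[ 0.4893 -0.0537  0.2502] R 0.2909 arm az 170.62 tool az 80.5 [ 8.9 -4.9  1.8] [-0.93 -1.98 -0.01] 0.19760310591749516 [ -6.  -1.  10. 101.  -0.   3.]
```

Emit:
{"api": "jog_arm", "payload": {"steps": "0.1 0 -0.28 4.04 8 0 0;0.1 0 -0.28 4.04 8 0 0;0.1 0 -0.28 4.04 8 0 0;0.1 0 -0.28 4.04 8 0 0;0.1 0 -0.28 4.04 8 0 0;0.1 0 -0.28 4.04 8 0 0;0.1 0 -0.28 4.04 8 0 0;0.1 0 0 0 0 0 0"}}

```text
time: 6.95
position: [0.6561, 0.1654, 0.2465]
eef_rot: [135.0, 89.8, 159.8]
force: [-0.8, 5.7, -9.0]
grip_width: 0.198
```

```bash
python3 l.py; python3 - <<'E'
from h import *
im=capture("scene")["image"][130:340,200:480,::-1]
cv2.imwrite("pics/5_scene.png",cv2.resize(im,None,fx=2.8,fy=2.8))
E
```

```text
[0.6561 0.1654 0.2465] R 0.2923 arm az 114.29 tool az 24.78 [-0.8  5.7 -9. ] [ 1.36 -0.03 -0.05] 0.19801673489124147 [ 14.  27.  42. 106.   0.  79.]
```

View pics/5_scene.png

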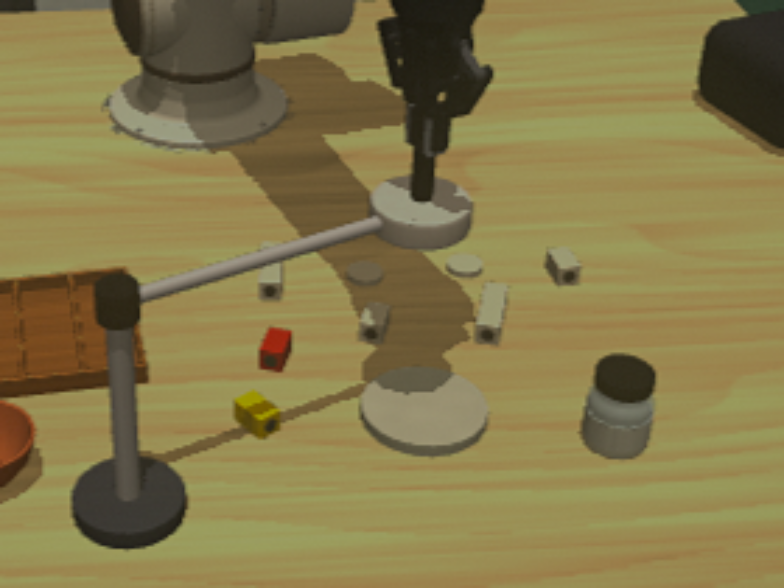

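Emit:
{"api": "jog_arm", "payload": {"steps": "0.1 -0.2 -0.03 0.9 1.8 0 0;0.1 -0.1 -0.03 0.8 1.6 0 0;0.1 0 0 0 0 0 0;0.1 0 0 0 0 0 0"}}

```text
time: 7.5
position: [0.6694, 0.1706, 0.2472]
eef_rot: [158.2, 89.5, 179.7]
force: [0.9, 7.5, -22.7]
grip_width: 0.198
```

```bash
python3 l.py
```

```text
[0.6694 0.1706 0.2472] R 0.292 arm az 111.48 tool az 21.48 [  0.9   7.5 -22.7] [ 1.34 -0.04  0.25] 0.19834621922545992 [ 14.  30.  47. 108.   0.  83.]
```

Emit:
{"api": "jog_arm", "payload": {"steps": "0.1 0 0 0.3 0.6 0 0;0.1 0 0 0 0 0 0;0.5 0 0 0 0 0 0;0.5 0 0 0 0 0 0;0.5 0 0 0 0 0 0;0.5 -1 0 0 0 0 0;0.5 -2 0 0 0 0 0;0.5 -3 0 0 0 0 0;0.5 -3 0 0 0 0 0;0.5 0 0 0 0 0 0"}}

```text
time: 8.75
position: [0.6637, 0.1678, 0.3343]
eef_rot: [-7.0, 89.2, 13.7]
force: [-0.1, 0.0, 0.2]
grip_width: 0.501
```

```bash
python3 l.py; python3 - <<'E'
from h import *
for n in("scene","side"):
    c=capture(n);cv2.imwrite(f"pics/6_{n}.png",cv2.resize(c["image"][100:400,130:530,::-1],None,fx=2,fy=2))
c=capture("wrist");cv2.imwrite("pics/6_wrist.png",c["image"][:,:,::-1])
E
```

```text
[0.6637 0.1678 0.3343] R 0.2916 arm az 112.72 tool az 20.79 [-0.1  0.   0.2] [-0.04  0.05 -0.03] 0.5009920610215478 [ 14.  38.  71. 122.  -0.  83.]
```

View pics/6_scene.png

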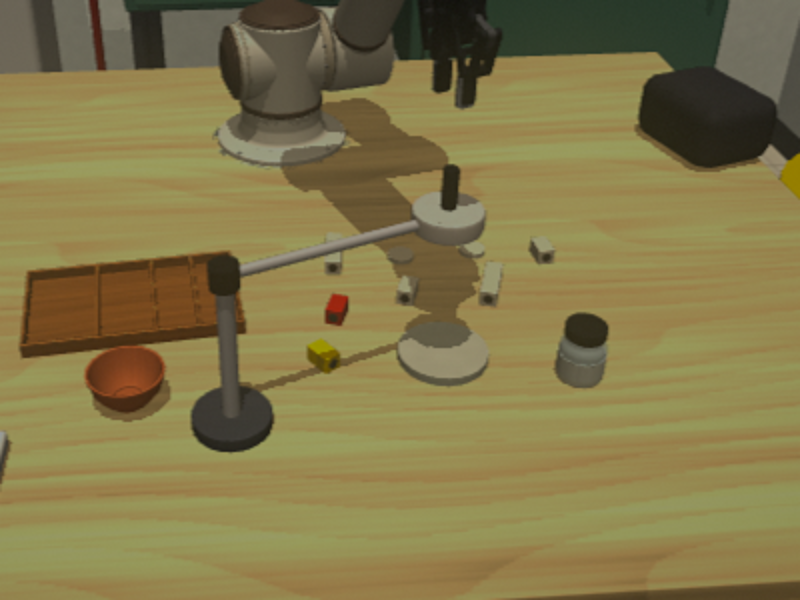

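View pics/6_side.png

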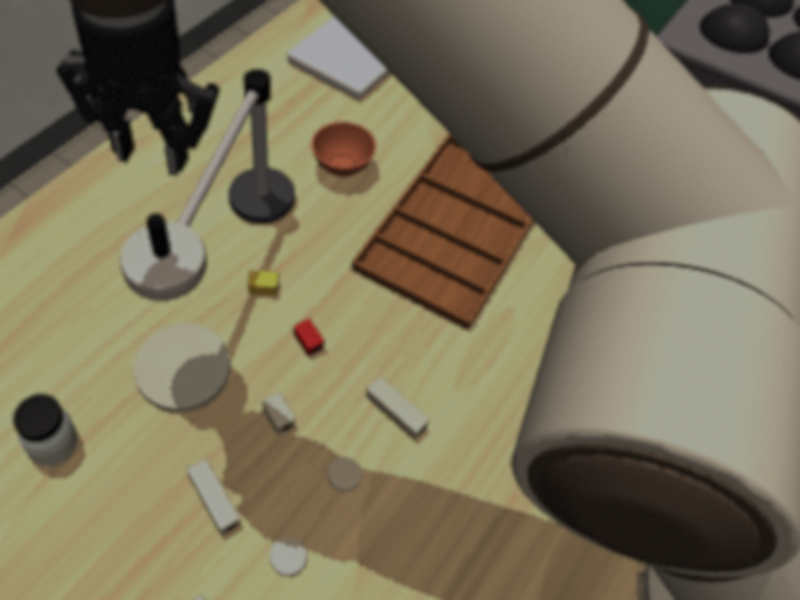

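View pics/6_wrist.png

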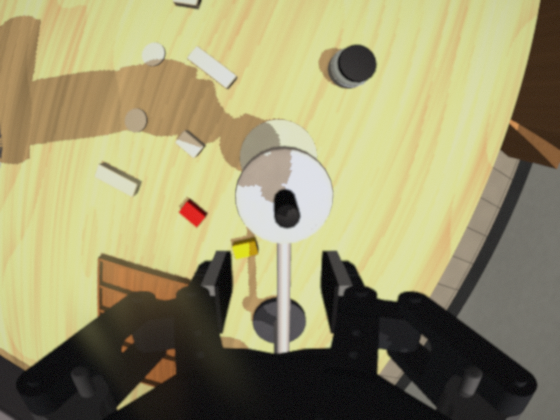

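```bash
python3 - <<'E'
from h import *
cs=capture("side");cc=capture("scene")
f=lambda u,v:(130+u/2-.25,100+v/2-.25)
print(tri(cc,f(452,168),cs,f(156,217)),tri(cc,f(450,205),cs,f(164,252)))
# bat via conics on top outline
for n,c,s in(("scene",cc,70),("side",cs,62)):
    blobs(n,c,sat=s,zt=.014,lo=600)
# bottom-plane check in scene of extents: 
E
```

```text
(array([0.67353017, 0.16932408, 0.2874871 ]), np.float64(0.0029794070834613115)) (array([0.66985512, 0.17119118, 0.2348158 ]), np.float64(0.00328538977234173))
scene 1070 [327.  214.8] rect [406.9 125.5] [142.  427.2] 31.0
scene 681 [352.3 278.5] rect [686.8 179.2] [ 93.1 117.2] 7.2
side 1593 [220.  282.4] rect [667.8 181. ] [115.6 118.8] 42.3
```

```bash
python3 - <<'E'
from h import *
plan([.426,.056,.334],20.8)
plan([.426,.056,.334],83.2)
E
```

```text
t 9.0 pos [0.664  0.168  0.3334] az 20.8 q [ 14.  38.  71. 122.  -0.  83.] w 0.502 F [-0.3  0.4 -0.6]
  shift cm [ -0.39  -2.02 -26.23] rot deg [0.   0.73 0.09] daz -0.0
t 9.0 pos [0.664  0.168  0.3334] az 20.8 q [ 14.  38.  71. 122.  -0.  83.] w 0.502 F [-0.3  0.4 -0.6]
  shift cm [ -0.39  -2.02 -26.23] rot deg [-62.4    0.61   0.47] daz 62.4
```

Emit:
{"api": "jog_arm", "payload": {"steps": "0.7 0 -0.3 -4.4 0 0.7 0;0.7 0 -0.3 -4.4 0 0 0;0.7 0 -0.3 -4.4 0 0 0;0.7 0 -0.3 -4.4 0 0 0;0.7 0 -0.4 -4.4 0 0 0;0.7 0 -0.3 -4.2 0 0 0;0.7 3 0 0 -10.4 0 0;0.7 4 0 0 -10.4 0 0;0.7 4 0 0 -10.4 0 0;0.7 4 0 0 -10.4 0 0"}}

```text
time: 10.25
position: [0.4359, 0.0613, 0.1825]
eef_rot: [-68.4, 89.8, -5.7]
force: [0.1, 0.0, -0.7]
grip_width: 0.697
```

Emit:
{"api": "jog_arm", "payload": {"steps": "0.7 4 0 0 -10.4 0 0;0.7 2 0 0 -10.4 0 0;0.7 0 0 0 0 0 0"}}

```text
time: 10.62
position: [0.4353, 0.0612, 0.1225]
eef_rot: [-134.5, 89.9, -51.4]
force: [-0.2, 0.2, -0.7]
grip_width: 0.698
```

```bash
python3 - <<'E'
from h import *
plan([.426,.056,.005],83.2)
c=capture("wrist");cv2.imwrite("pics/7_wrist.png",c["image"][:,:,::-1])
blobs("scene",sat=70,zt=.025,hi=200)
blobs("side",sat=62,zt=.025,hi=600)
E
```

```text
t 10.62 pos [0.4353 0.0612 0.1225] az 83.1 q [  8. -11. -13.  88.  -0.  15.] w 0.698 F [-0.2  0.2 -0.7]
  shift cm [11.75  0.87 -0.62] rot deg [-0.07 -0.04  0.04] daz 0.1
scene 46 [400.8 221.6] rect [445.9 371.5] [34.6 21.4] 7.9
scene 60 [365.7 223.7] rect [449.  263.4] [32.6 34.3] 25.4
scene 60 [329.8 226.5] rect [457.9 153.9] [29.8 33.2] 81.9
scene 30 [296.4 228.3] rect [455.9  53.7] [20.7 21.6] 85.6
scene 110 [375.5 238.7] rect [527.  275.9] [22.3 76. ] 69.7
scene 54 [333.8 241.6] rect [534.8 154.2] [21.4 37.5] 65.8
side 125 [373.5 168. ] rect [ 574.2 -405.9] [35.2 52.3] 11.8
side 272 [348.2 180.8] rect [ 620.5 -317.9] [99.9 89.8] 18.5
side 268 [339.  208.1] rect [ 567.7 -200. ] [96.9 35.4] 7.7
side 41 [347.3 221.6] rect [ 522.8 -177.7] [78.5 14.1] 39.4
side 283 [326.6 300. ] rect [430.4  57.2] [27.  68.2] 85.1
side 180 [268.6 304.7] rect [530.6 154.4] [26.7 41.3] 69.3
side 111 [152.5 319.2] rect [718.7 347.8] [61.3 33.8] 71.5
side 255 [302.  336.2] rect [423.4 165.2] [39.7 38.1] 83.2
side 426 [236.1 346.8] rect [523.  276.9] [26.  81.3] 70.9
side 34 [303.4 371.7] rect [373.7 228.2] [ 5.7 43. ] 2.9
side 310 [273.7 377.4] rect [416.  275.2] [40.2 38.5] 39.3
side 291 [232.5 408.3] rect [442.1 373.7] [41.3 26.7] 4.7
```

View pics/7_wrist.png

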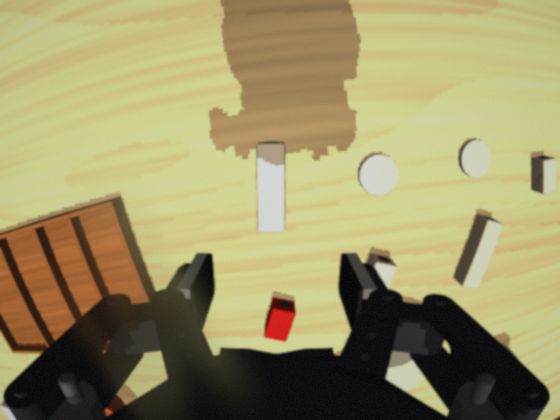

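```bash
cat >> h.py <<'E'
def wz(c,u,v,z):
    x=(u-c["cx"])/c["fx"]; y=(v-c["cy"])/c["fy"]; t=np.hypot(x,y); k=np.sin(t)/t if t>1e-9 else 1
    d=np.array([x*k,-y*k,-np.cos(t)]); M=np.array(c["cam_to_world"]); d=M[:3,:3]@d; o=M[:3,3]
    return o+d*(z-o[2])/d[2]
E
python3 - <<'E'
from h import *
c=capture("wrist")
P=[wz(c,u,v,.025)[:2] for u,v in((258,143),(285,143),(285,231),(257,232))]
print(np.round(P,4).tolist(),np.mean(P,0).round(4))
for u,v in((378,174),(475,158)): print(wz(c,u,v,.008).round(4))
print("rack +y -x corner",wz(c,120,196,.021).round(4))
E
```

```text
[[0.3868, 0.0505], [0.3896, 0.0734], [0.4687, 0.0642], [0.4666, 0.0387]] [0.4279 0.0567]
[0.4293 0.1586 0.008 ]
[0.4222 0.2704 0.008 ]
rack +y -x corner [ 0.4166 -0.0902  0.021 ]
```

Emit:
{"api": "jog_arm", "payload": {"steps": "0.7 2 0.4 -0.3 0 0 0;0.7 3 0.4 -0.3 0 0 0;0.7 3 0 0 0 0 0;0.7 2 0 0 0 0 0;0.7 1 0 0 0 0 0;0.7 0.5 0 0 0 0 0;0.7 0 0 0 0 0 0"}}

```text
time: 11.7
position: [0.428, 0.0563, 0.0092]
eef_rot: [-90.7, 89.8, -7.5]
force: [-0.4, 0.1, 0.8]
grip_width: 0.699
```

```bash
python3 - <<'E'
from h import *
plan([.4265,.0565,.005],83.2)
E
```

```text
t 11.7 pos [0.428  0.0563 0.0092] az 83.2 q [  8. -11. -26.  75.  -0.  14.] w 0.699 F [-0.4  0.1  0.8]
  shift cm [0.42 0.15 0.  ] rot deg [-0.02 -0.    0.18] daz 0.0
```

Emit:
{"api": "jog_arm", "payload": {"steps": "0.7 0.4 0.1 0 0 0 0;0 0 0 0 0 0 0;0 0 0 0 0 0 0;0 0 0 0 0 0 0;0 0 0 0 0 0 0;0 0 0 0 0 0 0;0 -1 0 0 0 0 0;0 -3 0 0 0 0 0;0 -3 0 0 0 0 0;0 0 0 0 0 0 0", "grip_force": 45}}

```text
time: 12.95
position: [0.428, 0.0566, 0.0774]
eef_rot: [-82.6, 89.6, 0.6]
force: [-0.6, 0.3, -0.6]
grip_width: -0.002
```

```bash
python3 - <<'E'
from h import *
y=np.radians(6);c=np.array([.5235,-.235])
rx=np.array([np.cos(y),np.sin(y)]);ry=np.array([-np.sin(y),np.cos(y)])
for n,v in(("long",-.0985),("mid",-.0095),("short",.0595),("disc",.1185)):
    print(n,[(c+ry*v+rx*k).round(4).tolist() for k in(-.042,0,.042)])
plan((*(c-ry*.0985+rx*.042),.08),6)
c=capture("wrist");cv2.imwrite("pics/8_wrist.png",c["image"][:,:,::-1])
E
```

```text
long [[0.492, -0.3374], [0.5338, -0.333], [0.5756, -0.3286]]
mid [[0.4827, -0.2488], [0.5245, -0.2444], [0.5663, -0.2401]]
short [[0.4755, -0.1802], [0.5173, -0.1758], [0.5591, -0.1714]]
disc [[0.4693, -0.1215], [0.5111, -0.1171], [0.5529, -0.1128]]
t 12.95 pos [0.428  0.0566 0.0774] az 83.2 q [  8. -12. -20.  83.  -0.  14.] w -0.002 F [-0.6  0.3 -0.6]
  shift cm [ -0.16 -19.21 -36.5 ] rot deg [77.2   0.3   0.29] daz -77.2
```

View pics/8_wrist.png

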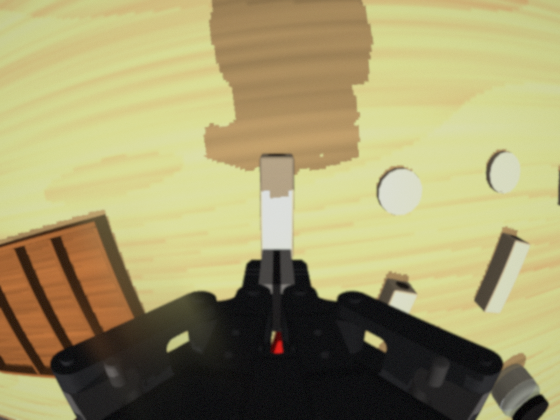

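```bash
python3 - <<'E'
from h import *
c=capture("wrist")
P=[wz(c,u,v,.025)[:2] for u,v in((260,155),(293,155),(291,250),(261,250))]
print(np.round(P,4).tolist(),np.mean(P,0).round(4))
print(c["cam_to_world"].round(3))
for n in("side","scene"):
    c=capture(n);p=[int(x) for x in proj(c,(.428,.0566,.03))];print(p)
    cv2.imwrite(f"pics/9_{n}.png",cv2.resize(c["image"][p[1]-50:p[1]+50,p[0]-60:p[0]+60,::-1],None,fx=5,fy=5))
E
```

```text
[[0.3826, 0.0489], [0.3854, 0.0722], [0.4574, 0.063], [0.4547, 0.0401]] [0.42   0.0561]
[[ 0.118 -0.953 -0.277  0.357]
 [ 0.993  0.114  0.033  0.064]
 [-0.    -0.279  0.96   0.255]
 [ 0.     0.     0.     1.   ]]
[327, 299]
[296, 221]
```

View pics/9_side.png

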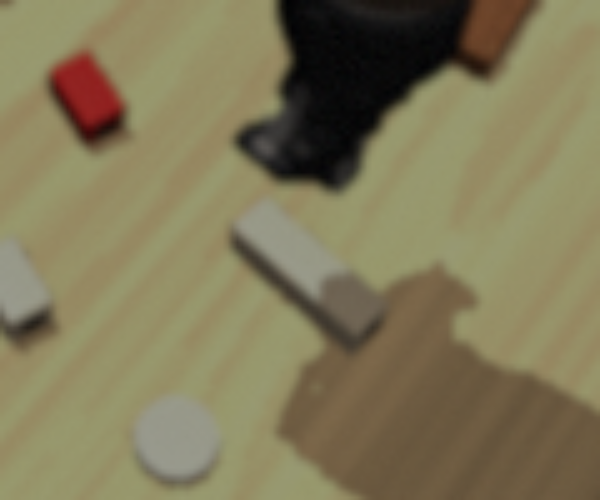

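View pics/9_scene.png

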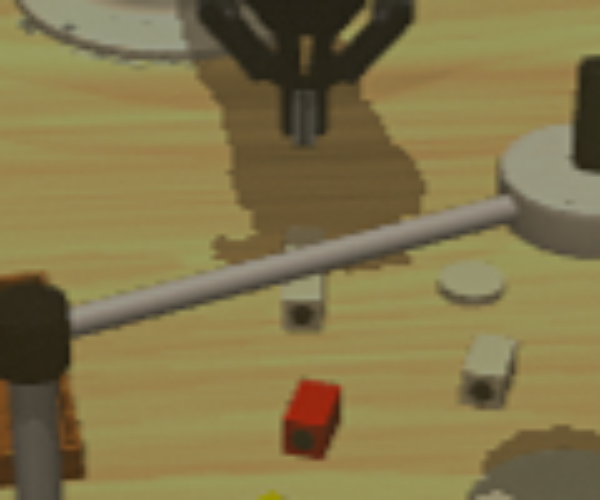

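Jaws shut on nothing, and the prop still lies on the table almost unmoved. I'll re-measure and retry, this time checking the grip before lifting.

Emit:
{"api": "jog_arm", "payload": {"steps": "0.7 0 0 0 0 0 0;0.7 0 0 0 0 0 0;0.7 0 0 0 0 0 0;0.7 0 0 0 0 0 0"}}

```text
time: 13.65
position: [0.4265, 0.0564, 0.0746]
eef_rot: [-95.5, 89.9, -12.3]
force: [0.8, 0.8, -0.2]
grip_width: 0.696
```

```bash
python3 - <<'E'
from h import *
c=capture("wrist");cv2.imwrite("pics/10_wrist.png",c["image"][100:300,180:380,::-1].repeat(3,0).repeat(3,1))
blobs("side",sat=62,zt=.025,hi=600,box=1)
plan([.4265,.0565,.005],83.2)
E
```

```text
side 164 [327.5 175. ] rect [ 665.8 -293.4] [31.3 90.8] 21.8
side 105 [374.  193.4] rect [ 517.1 -314.3] [31.2 42.2] 17.6
side 190 [350.  204.5] rect [ 550.9 -230.6] [95.  60.3] 39.5
side 225 [341.3 228. ] rect [ 524.  -145.2] [87.5 28.9] 6.0
side 230 [326.1 300. ] rect [433.8  56.6] [26.9 61.4] 83.7
side 178 [268.6 304.7] rect [530.6 154.2] [26.7 41. ] 68.3
side 107 [152.  319.4] rect [718.8 348.3] [62.1 33.8] 71.5
side 255 [302.  336.2] rect [423.4 165.2] [39.7 38.1] 83.2
side 428 [236.  346.8] rect [523. 277.] [26.4 81.2] 70.7
side 310 [273.6 377.3] rect [416.1 274.7] [38.5 40.3] 11.2
side 291 [232.4 408.3] rect [442.3 373.8] [41.5 26.7] 4.0
t 13.75 pos [0.4265 0.0564 0.0746] az 83.2 q [  8. -12. -20.  82.  -0.  14.] w 0.703 F [-0.6 -0.5 -0.2]
  shift cm [6.96 0.02 0.01] rot deg [ 0.   -0.01  0.15] daz -0.0
```

View pics/10_wrist.png

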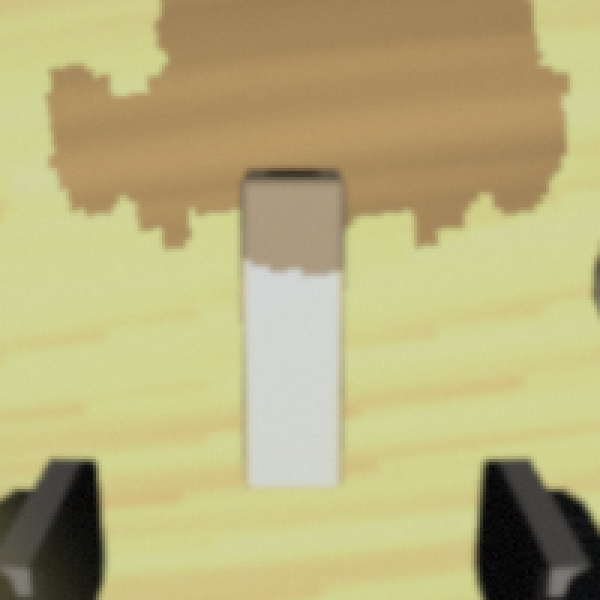

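```bash
python3 - <<'E'
from h import *
c=capture("wrist")
P=np.array([wz(c,180+u/3-.3,100+v/3-.3,.025)[:2] for u,v in((245,180),(341,180),(340,487),(246,487))])
print(P.round(4).tolist(),P.mean(0).round(4), np.linalg.norm(P[1]-P[2]))
E
```

```text
[[0.3851, 0.0494], [0.3877, 0.0719], [0.4663, 0.0634], [0.4634, 0.0393]] [0.4256 0.056 ] 0.07904801958329001
```

Emit:
{"api": "jog_arm", "payload": {"steps": "0.7 2 0 0 0 0 0;0.7 2 0 0 0 0 0;0.7 2 0 0 0 0 0;0.7 1 0 0 0 0 0;0.7 0 0 0 0 0 0;0.1 0 0 0 0 0 0;0.1 0 0 0 0 0 0;0.1 0 0 0 0 0 0;0.1 0 0 0 0 0 0;0.1 0 0 0 0 0 0"}}

```text
time: 15.05
position: [0.4267, 0.0563, 0.0047]
eef_rot: [-95.6, 89.9, -12.4]
force: [-0.5, -1.2, 0.7]
grip_width: 0.105
```

```bash
python3 - <<'E'
from h import *
for n in("side","scene"):
    c=capture(n);p=[int(x) for x in proj(c,(.428,.0566,.03))];print(p)
    cv2.imwrite(f"pics/11_{n}.png",cv2.resize(c["image"][p[1]-50:p[1]+50,p[0]-60:p[0]+60,::-1],None,fx=5,fy=5))
c=capture("wrist");cv2.imwrite("pics/11_wrist.png",c["image"][:,:,::-1])
E
```

```text
[327, 299]
[296, 221]
```

View pics/11_side.png

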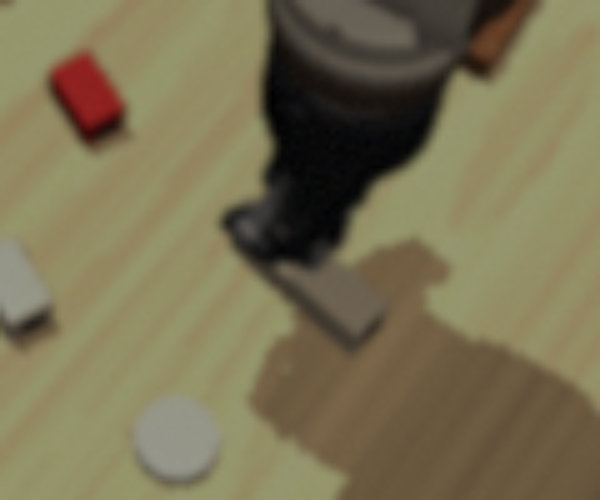

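View pics/11_wrist.png

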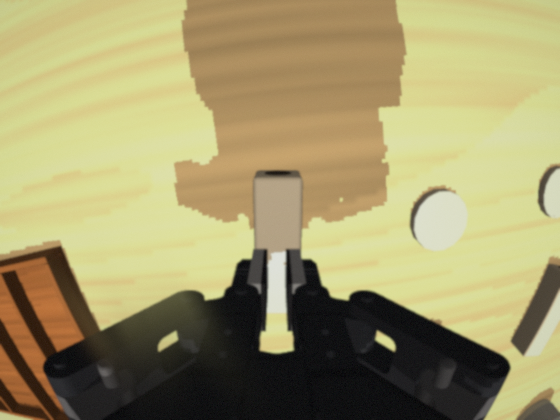

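View pics/11_scene.png

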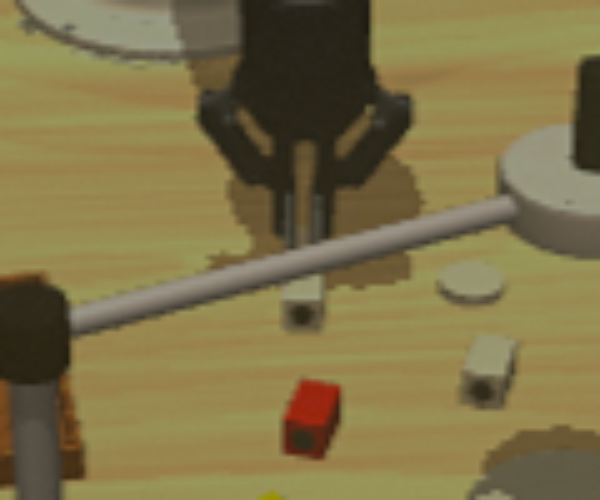

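```bash
python3 - <<'E'
from h import *
cs=capture("side");cc=capture("scene")
S=lambda u,v:(267+u/5-.4,249+v/5-.4); C=lambda u,v:(236+u/5-.4,171+v/5-.4)
for a,b in(((303,143),(342,185)),((303,243),(322,262))):
    print(tri(cc,C(*a),cs,S(*b)))
print(proj(cc,(.4267,.0563,.0047)),proj(cc,(.4267,.0563,.03)),C(303,243))
print(proj(cs,(.4267,.0563,.0047)),proj(cs,(.4267,.0563,.03)),S(322,262))
E
```

```text
(array([0.42042383, 0.05469779, 0.10387361]), np.float64(0.001915241013238118))
(array([0.41955107, 0.05626409, 0.03276928]), np.float64(2.1888843744841973e-05))
(np.float64(296.3436812656646), np.float64(228.2377886660729)) (np.float64(296.4203074722489), np.float64(221.24019634604522)) (296.20000000000005, 219.2)
(np.float64(327.25462102799435), np.float64(304.5259554237071)) (np.float64(328.37351711101286), np.float64(299.79473163297763)) (331.0, 301.0)
```

Triangulated, the finger tips sit about 27 mm higher than the reported TCP, so the jaws closed above the prop. I'll lower further, watching the force.

Emit:
{"api": "jog_arm", "payload": {"steps": "0.7 0 0 0 0 0 0;0.7 0 0 0 0 0 0;0.7 0 0 0 0 0 0;0.7 1 0 0 0 0 0;0.7 0.5 0 0 0 0 0;0.7 0.4 0 0 0 0 0;0.7 0 0 0 0 0 0"}}

```text
time: 16.18
position: [0.4264, 0.0563, -0.0148]
eef_rot: [-103.4, 89.9, -20.2]
force: [0.0, 0.3, 0.1]
grip_width: 0.7
```

Emit:
{"api": "jog_arm", "payload": {"steps": "0.2 0 0 0 0 0 0;0.1 0 0 0 0 0 0;0.1 0 0 0 0 0 0;0.1 0 0 0 0 0 0;0.1 0 0 0 0 0 0"}}

```text
time: 16.8
position: [0.427, 0.0564, -0.0139]
eef_rot: [-92.4, 89.8, -9.2]
force: [-1.2, -0.2, 5.2]
grip_width: 0.269
```

Emit:
{"api": "jog_arm", "payload": {"steps": "0.1 -2 0 0 0 0 0;0.1 -3 0 0 0 0 0;0.1 -3 0 0 0 0 0;0.1 0 0 0 10 0 0;0.1 0 0 0 10 0 0;0.1 0 0 0 10 0 0;0.1 0 0 0 10 0 0;0.1 0 0 0 10 0 0;0.1 0 0 0 10 0 0;0.1 0 0 0 10 0 0"}}

```text
time: 18.05
position: [0.4263, 0.0564, 0.0653]
eef_rot: [-28.5, 89.9, -15.6]
force: [0.2, 0.5, -1.3]
grip_width: 0.26
```

```bash
python3 - <<'E'
from h import *
plan([.5756,-.3286,.07],6)
c=capture("wrist");cv2.imwrite("pics/12_wrist.png",c["image"][:,:,::-1])
E
```

```text
t 18.05 pos [0.4263 0.0564 0.0653] az 12.9 q [  8. -12. -21.  81.  -0.  85.] w 0.26 F [ 0.2  0.5 -1.3]
  shift cm [ -0.42 -40.86   5.97] rot deg [6.87 0.11 0.05] daz -6.9
```

View pics/12_wrist.png

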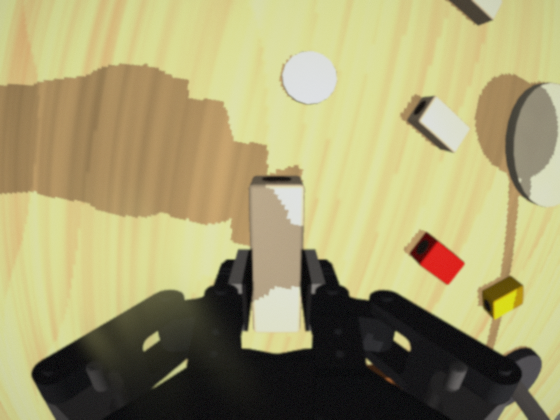

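```bash
python3 - <<'E'
from h import *
c=capture("wrist");s=r.observe()
for z in (.1045,):
    a=wz(c,277,184,z);b=wz(c,277,331,z);print(a,b,np.linalg.norm(a-b),(a+b)/2-s["position"],Rt(s)[:,1])
E
```

```text
[0.41781621 0.09536097 0.1045    ] [0.43473806 0.01866487 0.1045    ] 0.07854069817980461 [-6.84290264e-05  6.12895284e-04  3.91978083e-02] [-2.26401656e-01  9.74033554e-01 -9.62235195e-04]
```

Emit:
{"api": "jog_arm", "payload": {"steps": "0.1 0 -4.5 0.7 0 0 0;0.1 0 -4.5 0.7 0 0 0;0.1 0 -4.5 0.7 0 0 0;0.1 0 -4.5 0.6 0 0 0;0.1 0 -4.6 0.6 0 0 0;0.1 0 -4.6 0.6 0 0 0;0.1 0 -4.6 0.7 0 0 0;0.1 0 -4.5 0.7 0 0 0;0.1 0 -4.5 0.7 6.9 0 0;0.1 0 0 0 0 0 0"}}

```text
time: 19.4
position: [0.5782, -0.3296, 0.0643]
eef_rot: [-3.2, 89.9, 3.1]
force: [-0.6, 2.0, -0.3]
grip_width: 0.267
```

```bash
python3 - <<'E'
from h import *
plan([.5756,-.3286,-.006],6)
c=capture("wrist");cv2.imwrite("pics/13_wrist.png",c["image"][:,:,::-1])
E
```

```text
t 19.4 pos [ 0.5782 -0.3296  0.0643] az 6.3 q [-30.  20.  14.  83.   0.  54.] w 0.267 F [-0.6  2.  -0.3]
  shift cm [ 7.03  0.13 -0.25] rot deg [0.33 0.05 0.  ] daz -0.3
```

View pics/13_wrist.png

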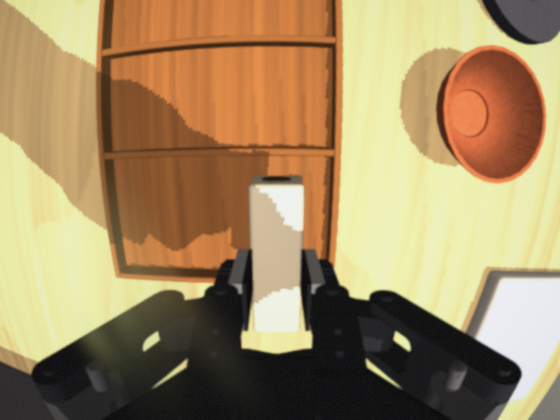

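```bash
python3 - <<'E'
from h import *
c=capture("wrist")
R=np.array([[np.cos(.105),np.sin(.105)],[-np.sin(.105),np.cos(.105)]])
f=lambda u,v,z=.021:(R@(wz(c,u,v,z)[:2]-[.5235,-.235])*1000).round(1)
print("rack coords: long/mid partition",[f(u,v) for u,v in((110,156),(325,152))],"mid/short",[f(u,v) for u,v in((110,51),(330,40))])
print("outer rim",[f(u,v) for u,v in((120,276),(210,277))],"-x rim",[f(u,v) for u,v in((102,120),(118,260))],"+x rim",[f(u,v) for u,v in((338,60),(336,150))])
E
```

```text
rack coords: long/mid partition [array([-80.8, -52.9]), array([ 77.6, -52.3])] mid/short [array([-79.1,  26.7]), array([80. , 26.5])]
outer rim [array([ -86.4, -152.8]), array([  -7.1, -149. ])] -x rim [array([-86.3, -25.3]), array([ -85.4, -137.9])] +x rim [array([85.5, 12.3]), array([ 85.3, -50.7])]
```

Emit:
{"api": "jog_arm", "payload": {"steps": "0.1 2 -0.1 -0.2 0.3 0 0;0.1 2 0 0 0 0 0;0.1 1.5 0 0 0 0 0;0.1 1 0 0 0 0 0;0.1 0.5 0 0 0 0 0;0.1 0.1 0 0 0 0 0;0.1 0 0 0 0 0 0"}}

```text
time: 20.38
position: [0.5767, -0.3285, -0.0043]
eef_rot: [-21.9, 89.8, -15.9]
force: [0.1, -0.5, -0.1]
grip_width: 0.265
```

Emit:
{"api": "jog_arm", "payload": {"steps": "0.1 0.2 -0.2 0 0 0 0;0.1 0.2 0 0 0 0 0;0.1 0 0 0 0 0 0"}}

```text
time: 20.75
position: [0.5767, -0.3305, -0.0088]
eef_rot: [-20.3, 89.8, -14.3]
force: [0.2, 0.5, -0.1]
grip_width: 0.266
```

Emit:
{"api": "jog_arm", "payload": {"steps": "0.42 0 0 0 0 0 0;0.42 0 0 0 0 0 0;0.42 0 0 0 0 0 0;0.42 -2 0 0 0 0 0;0.42 -3 0 0 0 0 0;0.42 -4 0 0 0 0 0;0.42 0 0 0 0 0 0"}}

```text
time: 21.62
position: [0.5783, -0.3314, 0.0869]
eef_rot: [-31.4, 89.4, -25.4]
force: [-0.2, 0.3, -0.2]
grip_width: 0.421
```

```bash
python3 - <<'E'
from h import *
plan([.524,.2765,.065],71)
c=capture("wrist");cv2.imwrite("pics/14_wrist.png",c["image"][:,:,::-1])
blobs("side",sat=62,zt=.025,hi=600);blobs("scene",sat=70,zt=.025,hi=200)
E
```

```text
t 21.62 pos [ 0.5783 -0.3314  0.0869] az 6.0 q [-30.  20.  15.  85.   0.  54.] w 0.421 F [-0.2  0.3 -0.2]
  shift cm [ 1.88 61.04  0.94] rot deg [-65.     0.26   0.54] daz 65.0
side 81 [362.8 176.8] rect [ 579.  -351.8] [26.1 42.3] 12.4
side 50 [356.  186.6] rect [ 572.8 -303.4] [25.9 25.3] 71.6
side 177 [268.7 304.6] rect [530.5 154.2] [26.3 41.3] 69.4
side 78 [149.4 321.2] rect [716.5 357.6] [52.5 26.9] 50.2
side 253 [302.  336.1] rect [423.4 165.2] [39.6 38.1] 83.2
side 427 [236.1 346.9] rect [523. 277.] [26.4 81.2] 70.7
side 289 [283.7 363.4] rect [417.7 239.2] [39.6 39.1] 83.9
side 26 [303.7 371.7] rect [373.6 226.2] [29.1  5. ] 87.0
side 291 [232.4 408.3] rect [442.2 373.7] [41.5 26.7] 4.7
scene 47 [400.7 221.7] rect [445.9 371.5] [34.6 21.4] 7.9
scene 61 [329.8 226.6] rect [457.9 153.9] [29.8 33.2] 81.9
scene 110 [375.5 238.7] rect [527.  275.9] [22.3 76. ] 69.7
scene 53 [333.8 241.7] rect [535.2 154. ] [21.4 36.5] 65.8
scene 26 [172.3 256.2] rect [ 569.5 -300.3] [22.4 14.6] 16.9
scene 71 [242.8 273.7] rect [ 669.2 -106.8] [181.3   6.2] 1.1
scene 62 [152.7 258.4] rect [ 575.2 -350.9] [22.6 32.3] 7.8
```

View pics/14_wrist.png

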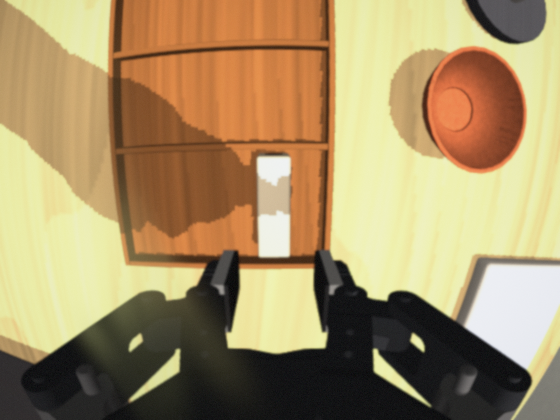

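Prop 1 lies crosswise in the long row: the wrist view shows it at (274,206), clear of the partition at row 148 and the rim at row 262. One disc has been knocked to about (0.42,0.24). Next is the second long prop.

Emit:
{"api": "jog_arm", "payload": {"steps": "0.7 0 5 -0.6 0 0 0;0.7 0 5.1 -0.6 0 0 0;0.7 0 5.1 -0.6 0 0 0;0.7 0 5.1 -0.6 0 0 0;0.7 0 5.1 -0.6 0 0 0;0.7 0 5.1 -0.6 0 0 0;0.7 0 5.1 -0.6 0 0 0;0.7 0 5.1 -0.6 0 0 0;0.7 0 5.1 -0.6 0 0 0;0.7 0 5.1 0 0 0 0"}}

```text
time: 23.02
position: [0.4683, 0.1716, 0.08]
eef_rot: [-40.4, 89.9, -34.4]
force: [0.3, -0.0, -0.1]
grip_width: 0.698
```

```bash
python3 - <<'E'
from h import *
plan([.5235,.2765,.065],71)
E
```

```text
t 23.02 pos [0.4683 0.1716 0.08  ] az 6.0 q [ 20.  -3. -11.  82.  -0. 104.] w 0.698 F [ 0.3 -0.  -0.1]
  shift cm [1.5  9.86 6.59] rot deg [-6.5e+01  3.0e-02  1.0e-01] daz 65.0
```

Emit:
{"api": "jog_arm", "payload": {"steps": "0.7 0.5 5 3.3 0 0 0;0.7 0.5 4.9 3.3 0 0 0;0.7 0.5 0 0 -10 0 0;0.7 0 0 0 -10 0 0;0.7 0 0 0 -10 0 0;0.7 0 0 0 -10 0 0;0.7 0 0 0 -10 0 0;0.7 0 0 0 -10 0 0;0.7 0 0 0 -5 0 0;0.7 0 0 0 0 0 0"}}

```text
time: 24.28
position: [0.5243, 0.2753, 0.0649]
eef_rot: [-120.8, 89.9, -49.8]
force: [-0.3, -0.2, -0.7]
grip_width: 0.696
```

```bash
cat > w.py <<'E'
import sys
from h import *
def wrist(name):
    c=capture("wrist");im=c["image"];cv2.imwrite(f"pics/{name}.png",im[:,:,::-1])
    hsv=cv2.cvtColor(im,cv2.COLOR_RGB2HSV)
    m=((hsv[:,:,1]<50)&(hsv[:,:,2]>100)).astype(np.uint8)
    N,L,S,C=cv2.connectedComponentsWithStats(m)
    for i in range(1,N):
        if 150<S[i,4]<12000:
            ct=cv2.findContours((L==i).astype(np.uint8),cv2.RETR_EXTERNAL,cv2.CHAIN_APPROX_NONE)[0][0][:,0]
            for z in(.025,.008):
                P=np.array([wz(c,*q,z)[:2] for q in ct],np.float32)*1000
                R=cv2.minAreaRect(P);print(C[i].round(0),S[i,4],"z",z,np.round(R[0],1),np.round(R[1],1),round(R[2],1))
if __name__=="__main__": wrist(sys.argv[1])
E
python3 w.py 15_wrist; python3 -c "
from h import *
plan([.5235,.2765,-.015],71)"
```

```text
[373.  65.] 1677 z 0.025 [442.7 372.2] [38.2 23.1] 4.9
[373.  65.] 1677 z 0.008 [441.4 378.1] [41.2 24.9] 4.9
[173. 108.] 1371 z 0.025 [425.9 232.7] [36.6 26.1] 21.8
[173. 108.] 1371 z 0.008 [423.4 227.7] [39.5 28.2] 21.8
[101. 146.] 1553 z 0.025 [429.4 168.4] [36.3 35.5] 66.3
[101. 146.] 1553 z 0.008 [427.1 158.4] [39.1 38.3] 66.3
[278. 231.] 2362 z 0.025 [533.1 272.1] [23.4 58. ] 71.1
[278. 231.] 2362 z 0.008 [539.  270.2] [25.2 62.5] 71.1
[137. 272.] 981 z 0.025 [531.6 152.1] [22.3 37.4] 69.3
[137. 272.] 981 z 0.008 [537.3 140.8] [24.  40.3] 69.3
[248. 342.] 594 z 0.025 [621.1 215.7] [54.7 18.4] 62.2
[248. 342.] 594 z 0.008 [633.7 209.3] [59.  19.8] 62.2
[408. 377.] 622 z 0.025 [725.4 342.9] [43.1 27.6] 20.8
[408. 377.] 622 z 0.008 [746.2 346.5] [46.4 29.7] 20.8
t 24.32 pos [0.5244 0.2754 0.065 ] az 70.9 q [28. 10.  1. 81. -0. 47.] w 0.701 F [-0.5 -0.3  0.3]
  shift cm [8.   0.13 0.08] rot deg [-0.11 -0.04  0.09] daz 0.1
```

View pics/15_wrist.png

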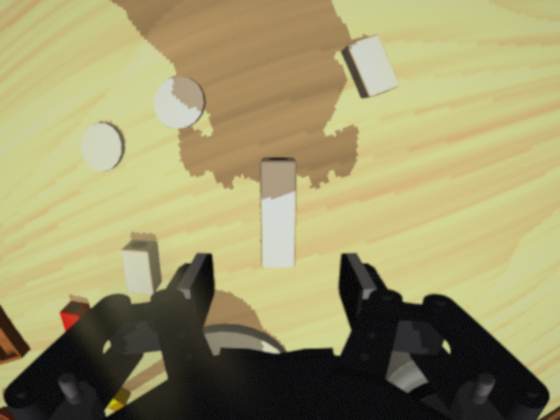

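Emit:
{"api": "jog_arm", "payload": {"steps": "0.7 2.5 0.1 0.1 0 0 0;0.7 2.5 0 0 0 0 0;0.7 1.5 0 0 0 0 0;0.7 1 0 0 0 0 0;0.7 0.5 0 0 0 0 0;0.7 0 0 0 0 0 0;0.1 0 0 0 0 0 0;0.1 0 0 0 0 0 0;0.1 0 0 0 0 0 0;0.1 0 0 0 0 0 0"}}

```text
time: 25.58
position: [0.5248, 0.2771, -0.0134]
eef_rot: [-69.4, 89.8, 1.6]
force: [-1.6, -0.2, 5.9]
grip_width: 0.262
```

Emit:
{"api": "jog_arm", "payload": {"steps": "0.1 -2 0 0 0 0 0;0.1 -3 0 0 0 0 0;0.1 -3 0 0 0 0 0;0.1 0 0 0 10 0 0;0.1 0 0 0 10 0 0;0.1 0 0 0 10 0 0;0.1 0 0 0 10 0 0;0.1 0 0 0 10 0 0;0.1 0 0 0 10 0 0;0.1 0 0 0 5 0 0"}}

```text
time: 26.82
position: [0.524, 0.2768, 0.0653]
eef_rot: [-31.7, 89.9, -25.9]
force: [0.1, -0.4, -1.3]
grip_width: 0.261
```

```bash
python3 - <<'E'
from h import *
plan([.4915,-.3395,.067],6)
c=capture("wrist");s=r.observe();cv2.imwrite("pics/16_wrist.png",c["image"][:,:,::-1])
E
```

```text
t 26.82 pos [0.524  0.2768 0.0653] az 5.8 q [ 28.  10.   1.  81.  -0. 112.] w 0.261 F [ 0.1 -0.4 -1.3]
  shift cm [ -0.12 -60.99  -9.42] rot deg [-0.23  0.1   0.06] daz 0.2
```

View pics/16_wrist.png

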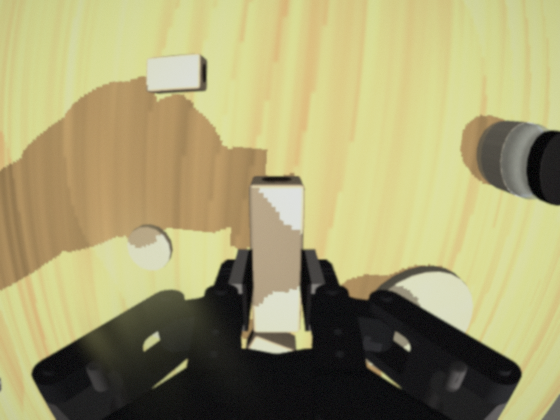

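Emit:
{"api": "jog_arm", "payload": {"steps": "0.1 0 -5 -1 0 0 0;0.1 0 -5.1 -1 0 0 0;0.1 0 -5.1 -0.8 0 0 0;0.1 0 -5.1 -0.8 0 0 0;0.1 0 -5.1 -0.8 0 0 0;0.1 0 -5.1 -0.8 0 0 0;0.1 0 -5.1 -0.8 0 0 0;0.1 0 -5.1 -0.7 0 0 0;0.1 0 -5.1 -0.7 0 0 0;0.1 0 -5.1 -0.7 0 0 0"}}

```text
time: 28.12
position: [0.4965, -0.2395, 0.0658]
eef_rot: [-17.1, 89.9, -11.0]
force: [0.7, 0.5, -1.2]
grip_width: 0.267
```

Emit:
{"api": "jog_arm", "payload": {"steps": "0.1 0 -5 -0.6 0 0 0;0.1 0 -5 -0.6 0 0 0;0.1 0 0 0 0 0 0"}}

```text
time: 28.5
position: [0.4946, -0.3414, 0.0651]
eef_rot: [-23.2, 89.9, -17.3]
force: [0.3, 0.8, -2.2]
grip_width: 0.263
```

```bash
python3 - <<'E'
from h import *
plan([.4915,-.3395,-.008],6)
c=capture("wrist");s=r.observe();cv2.imwrite("pics/17_wrist.png",c["image"][:,:,::-1])
E
```

```text
t 28.5 pos [ 0.4946 -0.3414  0.0651] az 5.9 q [-35.  11.   3.  81.   0.  49.] w 0.263 F [ 0.3  0.8 -2.2]
  shift cm [ 7.31  0.22 -0.3 ] rot deg [-0.12  0.09  0.04] daz 0.1
```

View pics/17_wrist.png

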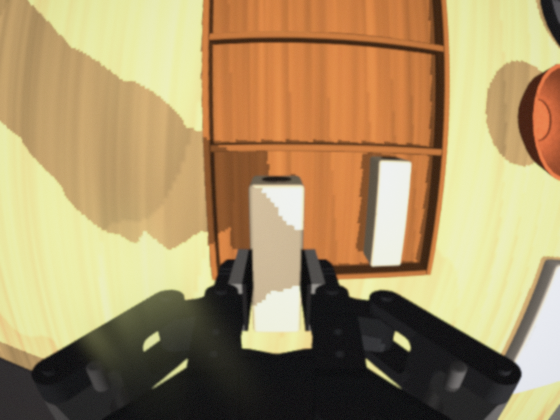

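Emit:
{"api": "jog_arm", "payload": {"steps": "0.1 2 0.2 -0.2 0 0 0;0.1 2 0 0 0 0 0;0.1 1.5 0 0 0 0 0;0.1 1 0 0 0 0 0;0.1 0.5 0 0 0 0 0;0.1 0.2 0 0 0 0 0;0.1 0 0 0 0 0 0"}}

```text
time: 29.42
position: [0.4935, -0.3369, -0.0056]
eef_rot: [-21.5, 89.8, -15.5]
force: [1.2, 0.4, -2.1]
grip_width: 0.263
```

Emit:
{"api": "jog_arm", "payload": {"steps": "0.1 0.2 -0.2 -0.1 0 0 0;0.1 0.1 0 0 0 0 0;0.1 0 0 0 0 0 0;0.42 0 0 0 0 0 0;0.42 0 0 0 0 0 0;0.42 0 0 0 0 0 0;0.42 -2 0 0 0 0 0;0.42 -3 0 0 0 0 0;0.42 -4 0 0 0 0 0;0.42 0 0 0 0 0 0"}}

```text
time: 30.68
position: [0.4939, -0.3398, 0.0845]
eef_rot: [-33.0, 89.5, -27.0]
force: [-0.1, -0.5, -0.6]
grip_width: 0.416
```

```bash
python3 - <<'E'
from h import *
plan([.5305,.154,.075],69.3)
c=capture("wrist");s=r.observe();cv2.imwrite("pics/18_wrist.png",c["image"][:,:,::-1])
blobs("side",sat=62,zt=.025,hi=600)
E
```

```text
t 30.68 pos [ 0.4939 -0.3398  0.0845] az 6.0 q [-35.  10.   4.  83.   0.  49.] w 0.416 F [-0.1 -0.5 -0.6]
  shift cm [ 0.8  48.73  8.8 ] rot deg [-63.29   0.2    0.43] daz 63.3
side 168 [360. 181.] rect [ 576.9 -332.9] [26.3 82.1] 7.1
side 84 [388.9 187.9] rect [ 494.3 -362.6] [26.3 39.6] 10.8
side 51 [382.2 198.4] rect [ 489.6 -313.9] [24.5 23.6] 86.3
side 177 [268.7 304.6] rect [530.5 154.1] [26.6 41.1] 68.4
side 70 [148.8 321.6] rect [715.5 358.4] [52.4 24.4] 50.2
side 255 [302.  336.2] rect [423.4 165.2] [39.7 38.1] 83.2
side 288 [283.8 363.4] rect [417.7 239.2] [39.6 39.1] 83.9
side 29 [303.8 370.9] rect [374.4 223.8] [ 5.3 34.2] 1.3
side 291 [232.4 408.3] rect [442.3 373.8] [41.5 26.7] 4.0
```

View pics/18_wrist.png

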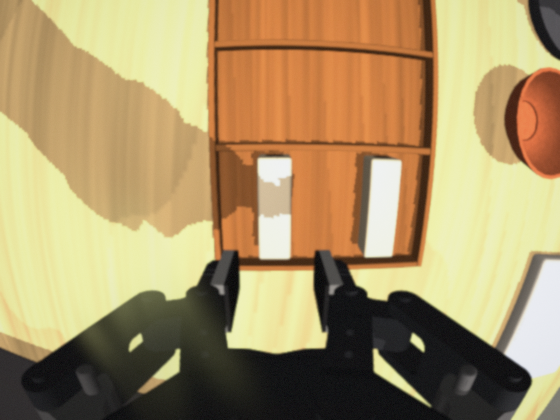

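Emit:
{"api": "jog_arm", "payload": {"steps": "0.7 0 4.9 0.8 0 0 0;0.7 0 4.9 0.8 0 0 0;0.7 0 4.9 0.8 0 0 0;0.7 0 4.9 0.8 0 0 0;0.7 0 4.9 0.9 0 0 0;0.7 0 4.9 0.9 0 0 0;0.7 0 4.8 0.9 0 0 0;0.7 0 4.8 0.9 0 0 0;0.7 0 4.8 0.9 0 0 0;0.7 0 4.9 1 0 0 0"}}

```text
time: 32.02
position: [0.5271, 0.156, 0.0792]
eef_rot: [-73.5, 89.9, -67.5]
force: [0.3, 0.1, 0.2]
grip_width: 0.703
```

Emit:
{"api": "jog_arm", "payload": {"steps": "0.7 0 0 0 -10 0 0;0.7 0 0 0 -10 0 0;0.7 0 0 0 -10 0 0;0.7 0 0 0 -10 0 0;0.7 0 0 0 -10 0 0;0.7 0 0 0 -10 0 0;0.7 0 0 0 -3 0 0;0.7 0 0 0 0 0 0"}}

```text
time: 33.02
position: [0.5273, 0.1544, 0.0794]
eef_rot: [-138.6, 89.9, -69.6]
force: [0.2, 0.3, -0.6]
grip_width: 0.702
```

```bash
python3 -c "
from h import *
plan([.5305,.154,-.015],69.3)"; python3 w.py 19_wrist
```

```text
t 33.02 pos [0.5273 0.1544 0.0794] az 69.0 q [16.  4. -4. 82. -0. 37.] w 0.702 F [ 0.2  0.3 -0.6]
  shift cm [ 9.44 -0.31  0.08] rot deg [-0.32 -0.05  0.04] daz 0.3
[487.  29.] 836 z 0.025 [442.7 372.5] [37.7 22.5] 4.8
[487.  29.] 836 z 0.008 [441.3 386.6] [40.4 24.1] 4.8
[339.  49.] 532 z 0.025 [429.2 238.1] [15.9 35.4] 58.7
[339.  49.] 532 z 0.008 [426.8 242.5] [17.1 38. ] 58.7
[277. 217.] 1518 z 0.025 [531.1 152.6] [23.5 37.9] 69.0
[277. 217.] 1518 z 0.008 [536.1 150.7] [25.2 40.7] 69.0
[321. 324.] 2320 z 0.025 [634.9 156.5] [51.9 77.3] 61.4
[321. 324.] 2320 z 0.008 [647.5 154.9] [55.7 82.9] 61.4
[516. 313.] 1115 z 0.025 [731.2 356.3] [56.9 64.1] 32.1
[516. 313.] 1115 z 0.008 [750.8 369.3] [61.1 68.8] 32.1
```

View pics/19_wrist.png

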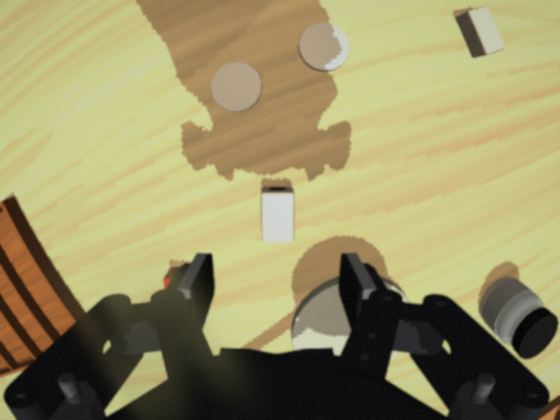

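Emit:
{"api": "jog_arm", "payload": {"steps": "0.7 3 -0.3 0 0 0 0;0.7 3 0 0 0 0 0;0.7 1.5 0 0 0 0 0;0.7 1 0 0 0 0 0;0.7 0.8 0 0 0 0 0;0.7 0 0 0 0 0 0;0.1 0 0 0 0 0 0;0.1 0 0 0 0 0 0;0.1 0 0 0 0 0 0;0.1 0 0 0 0 0 0"}}

```text
time: 34.33
position: [0.5315, 0.1536, -0.0113]
eef_rot: [-71.0, 89.8, -2.0]
force: [-1.8, -0.1, 6.2]
grip_width: 0.243
```

```bash
python3 -c "
from h import *
c=np.array([.5235,-.2375]);y=np.radians(6)
rx=np.array([np.cos(y),np.sin(y)]);ry=np.array([-np.sin(y),np.cos(y)])
for n,v in(('short',.0595),('disc',.1185)): print(n,[(c+ry*v+rx*k).round(4).tolist() for k in(-.042,0,.042)])
plan((*(c+ry*.0595+rx*.042),.07),6)"
```

```text
short [[0.4755, -0.1827], [0.5173, -0.1783], [0.5591, -0.1739]]
disc [[0.4693, -0.124], [0.5111, -0.1196], [0.5529, -0.1153]]
t 34.33 pos [ 0.5315  0.1536 -0.0113] az 69.0 q [ 16.   6. -11.  72.  -0.  37.] w 0.243 F [-1.8 -0.1  6.2]
  shift cm [ -8.11 -14.34 -29.58] rot deg [63.    0.17  0.14] daz -63.0
```

Emit:
{"api": "jog_arm", "payload": {"steps": "0.1 -2 0 0 0 0 0;0.1 -3 0 0 0 0 0;0.1 -3 0 0 0 0 0;0.1 0 0 0 10 0 0;0.1 0 0 0 10 0 0;0.1 0 0 0 10 0 0;0.1 0 0 0 10 0 0;0.1 0 0 0 10 0 0;0.1 0 0 0 10 0 0;0.1 0 0 0 3 0 0"}}

```text
time: 35.58
position: [0.5307, 0.1535, 0.0677]
eef_rot: [-20.8, 89.9, -15.0]
force: [0.6, 0.1, -1.0]
grip_width: 0.242
```

```bash
python3 -c "
from h import *
plan((.5591,-.1739,.068),6)"; python3 w.py 20_wrist
```

```text
t 35.58 pos [0.5307 0.1535 0.0677] az 5.8 q [ 16.   5.  -4.  81.  -0. 100.] w 0.242 F [ 0.6  0.1 -1. ]
  shift cm [ -0.   -32.86  -0.49] rot deg [-0.2   0.13  0.05] daz 0.2
[526.  24.] 1352 z 0.025 [728.8 342.1] [41.6 65.3] 59.9
[526.  24.] 1352 z 0.008 [744.6 351.3] [44.8 70.3] 59.9
[150.  81.] 468 z 0.025 [433.3 241.9] [14.8 35.6] 65.5
[150.  81.] 468 z 0.008 [426.4 243.4] [15.9 38.4] 65.5
[283. 293.] 397 z 0.025 [541.3  92. ] [26.1 13.8] 5.5
[283. 293.] 397 z 0.008 [542.6  82. ] [28.1 14.9] 5.5
[553. 410.] 307 z 0.025 [1027.  -154.5] [ 44.5 127.6] 41.7
[553. 410.] 307 z 0.008 [1065.6 -183.3] [ 47.9 137.4] 41.7
```

View pics/20_wrist.png

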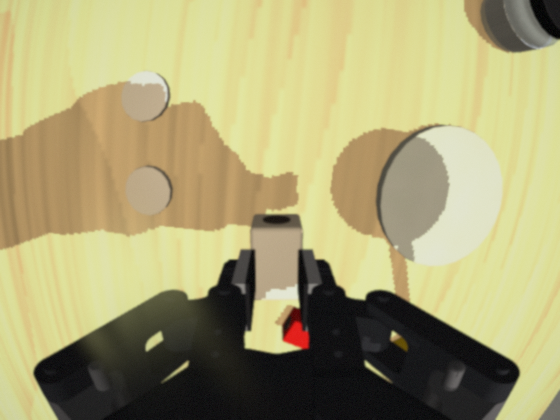

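Emit:
{"api": "jog_arm", "payload": {"steps": "0.1 0 -4.5 0 0 0 0;0.1 0 -4.7 0 0 0 0;0.1 0 -4.7 0 0 0 0;0.1 0 -4.7 0 0 0 0;0.1 0 -4.7 -0.2 0 0 0;0.1 0 -4.7 -0.2 0 0 0;0.1 0 -4.7 -0.1 0 0 0;0.1 0 0 0 0 0 0"}}

```text
time: 36.62
position: [0.5598, -0.175, 0.0678]
eef_rot: [-26.8, 89.9, -21.0]
force: [0.2, 0.0, -0.1]
grip_width: 0.097
```

```bash
python3 -c "
from h import *
plan((.5591,-.1739,-.005),6)
c=capture('wrist');s=r.observe();z=s['position'][2]+.0363
a=wz(c,277,223,z);b=wz(c,277,298,z);print(np.linalg.norm(a-b),(a+b)/2-s['position'])
R=Ro.from_euler('z',6,degrees=True).as_matrix()[:2,:2].T
cv2.imwrite('pics/21_wrist.png',c['image'][:,:,::-1])"
```

```text
t 36.62 pos [ 0.5598 -0.175   0.0678] az 5.9 q [-17.   9.   1.  81.  -0.  67.] w 0.097 F [ 0.2  0.  -0.1]
  shift cm [ 7.28  0.13 -0.08] rot deg [-0.15  0.12  0.06] daz 0.1
0.040403800629166424 [ 0.00021271 -0.00082836  0.0363    ]
```

View pics/21_wrist.png

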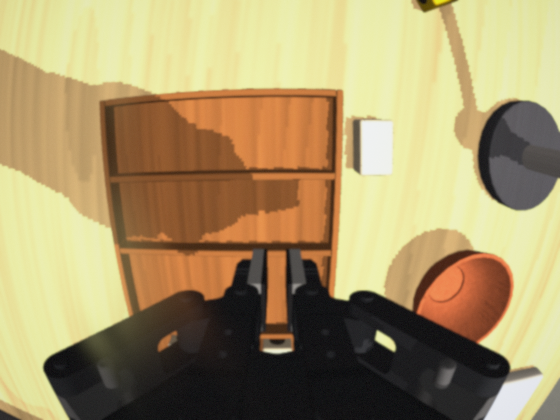

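The grip slackened, and the short prop dropped onto the table beside the rack's far rim, at wrist pixel (374,147). I'll measure it.

```bash
python3 w.py 21b; python3 - <<'E'
from h import *
c=capture("wrist")
P=np.array([wz(c,u,v,.025)[:2] for u,v in((359,120),(392,121),(391,174),(360,174))]);print(P.round(4).tolist(),P.mean(0))
print("rim outer at z.021",[wz(c,u,v,.021).round(4) for u,v in((342,120),(341,174))])
for n in("side","scene"): blobs(n,sat=62 if n=="side" else 70,zt=.025,hi=600)
k=capture("side");cv2.imwrite("pics/22_side.png",cv2.resize(k["image"][130:290,230:430,::-1],None,fx=4,fy=3.7))
E
```

```text
[376. 150.] 1731 z 0.025 [ 625.3 -118.4] [23.5 38.6] 9.0
[376. 150.] 1731 z 0.008 [ 630.9 -119.4] [25.3 41.6] 9.0
[512. 396.] 1789 z 0.025 [ 908.8 -397.4] [ 97.4 109.5] 75.8
[512. 396.] 1789 z 0.008 [ 936.1 -419.8] [104.9 117.9] 75.8
[550. 406.] 577 z 0.025 [1037.5 -468.9] [ 58.3 169.7] 41.5
[550. 406.] 577 z 0.008 [1074.6 -496.8] [ 62.7 182.7] 41.5
[[0.6094, -0.0982], [0.6337, -0.095], [0.639, -0.1328], [0.6156, -0.1357]] [ 0.62443209 -0.11541679]
rim outer at z.021 [array([ 0.5983, -0.0998,  0.021 ]), array([ 0.6027, -0.138 ,  0.021 ])]
side 37 [364.6 174.9] rect [ 580.2 -361.9] [23.2 22.6] 1.6
side 176 [386.1 192.5] rect [ 492.2 -341.6] [26.5 81.5] 7.2
side 109 [305.1 216.3] rect [ 623.7 -116.5] [26.1 42.2] 9.3
side 82 [150. 321.] rect [716.9 356.5] [52.7 27.4] 53.0
side 254 [302.  336.2] rect [423.4 165.2] [39.7 38.1] 83.2
side 290 [283.8 363.4] rect [417.7 239.2] [39.6 39.1] 83.9
side 29 [303.6 371.5] rect [374.1 226.8] [33.3  5.4] 89.9
side 292 [232.4 408.4] rect [442.1 373.7] [41.3 26.7] 4.7
scene 48 [400.7 221.6] rect [444.5 371.4] [37.3 21.4] 7.9
scene 54 [353.5 224.5] rect [450.9 227. ] [32.5 29.5] 52.7
scene 58 [330.  226.5] rect [455.5 154.1] [30.5 27.2] 85.6
scene 120 [161.6 240.2] rect [ 488.7 -339. ] [22.6 76.3] 5.3
scene 140 [160.6 257.5] rect [ 572.8 -329.6] [22.8 75.6] 6.4
scene 41 [235.1 266.6] rect [ 629.  -126.9] [22.3 21.4] 0.2
scene 331 [421.6 280.7] rect [723.7 348.7] [56.2 93. ] 73.9
```

View pics/22_side.png

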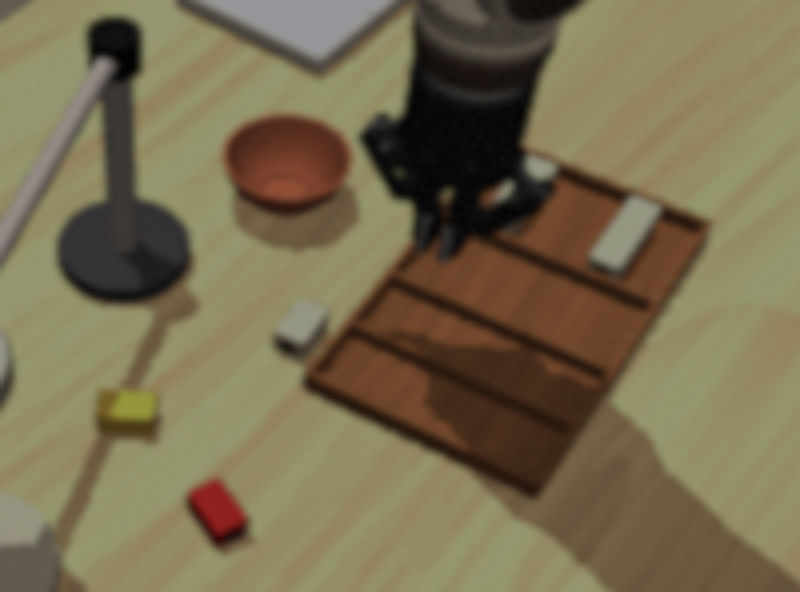

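Emit:
{"api": "jog_arm", "payload": {"steps": "0.7 0 0 0 -9.3 0 0;0.7 0 0 0 -9.3 0 0;0.7 0 0 0 -9.3 0 0;0.7 0 0 0 -9.3 0 0;0.7 0 0 0 -9.3 0 0;0.7 0 0 0 -9.3 0 0;0.7 0 0 0 -9.3 0 0;0.7 0 0 0 -9.3 0 0;0.7 0 0 0 -9.3 0 0;0.7 0 0 0 -9.3 0 0", "grip_force": 60}}

```text
time: 38.17
position: [0.5601, -0.1713, 0.0683]
eef_rot: [-110.8, 89.8, -11.4]
force: [0.3, -0.2, -0.2]
grip_width: 0.697
```

```bash
python3 -c "
from h import *
plan((.6245,-.1165,-.013),99)"; python3 w.py 23_wrist
```

```text
t 38.17 pos [ 0.5601 -0.1713  0.0683] az 99.4 q [-17.   9.   0.  81.   0. -26.] w 0.697 F [ 0.3 -0.2 -0.2]
  shift cm [ 8.14 -7.22  4.36] rot deg [ 0.4  -0.06  0.15] daz -0.4
[76. 99.] 2371 z 0.025 [ 492.7 -343.6] [23.6 80.3] 6.0
[76. 99.] 2371 z 0.008 [ 492.9 -355.8] [25.4 86.4] 6.0
[ 80. 207.] 2105 z 0.025 [ 578.8 -334.8] [23.9 80.7] 6.2
[ 80. 207.] 2105 z 0.008 [ 585.5 -346.3] [25.8 86.9] 6.2
[324. 303.] 899 z 0.025 [ 625.7 -120.7] [23.4 33.5] 7.5
[324. 303.] 899 z 0.008 [ 636.  -115.9] [25.2 36.1] 7.5
[537. 335.] 2476 z 0.025 [664.8 154.1] [115.9  83.9] 39.8
[537. 335.] 2476 z 0.008 [678.1 179.9] [124.8  90.4] 39.8
[ 13. 362.] 1297 z 0.025 [ 844.5 -502.7] [ 54.9 226.9] 54.5
[ 13. 362.] 1297 z 0.008 [ 871.5 -527.1] [ 59.1 244.2] 54.5
```

Emit:
{"api": "jog_arm", "payload": {"steps": "0.7 0 -3.6 2.2 0 0 0;0.7 0 -3.6 2.2 0 0 0;0.7 0 0 0 0 0 0"}}

```text
time: 38.6
position: [0.6256, -0.1149, 0.0677]
eef_rot: [-103.0, 89.9, -3.9]
force: [-0.7, 0.4, -0.1]
grip_width: 0.697
```

```bash
python3 -c "
from h import *
plan((.6245,-.1165,-.013),99)"; python3 w.py 24_wrist
```

```text
t 38.6 pos [ 0.6256 -0.1149  0.0677] az 99.1 q [-10.  16.   9.  82.   0. -19.] w 0.697 F [-0.7  0.4 -0.1]
  shift cm [ 8.07  0.16 -0.14] rot deg [ 0.08 -0.03  0.14] daz -0.1
[35. 22.] 1576 z 0.025 [ 491.  -344.9] [23.3 79.7] 5.6
[35. 22.] 1576 z 0.008 [ 486.  -361.6] [25.1 85.8] 5.6
[ 31. 121.] 1709 z 0.025 [ 577.  -334.8] [23.3 77.7] 6.0
[ 31. 121.] 1709 z 0.008 [ 578.6 -350.7] [25.1 83.6] 6.0
[274. 216.] 1732 z 0.025 [ 625.1 -118.1] [24. 39.] 9.0
[274. 216.] 1732 z 0.008 [ 630.4 -117.4] [25.8 42. ] 9.0
[530. 289.] 4488 z 0.025 [668.6 154.5] [115.4  94.6] 34.9
[530. 289.] 4488 z 0.008 [677.2 176.1] [124.2 101.8] 34.9
[ 16. 342.] 2474 z 0.025 [ 863.6 -407. ] [ 64.4 209.1] 67.8
[ 16. 342.] 2474 z 0.008 [ 887.2 -428.5] [ 69.3 225.1] 67.8
[  5. 412.] 189 z 0.025 [1044.  -503.9] [32.6 90.7] 64.1
[  5. 412.] 189 z 0.008 [1081.4 -532.8] [35.1 97.7] 64.1
```

View pics/24_wrist.png

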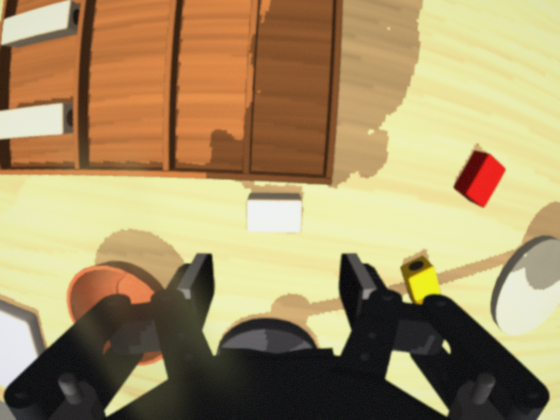

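Emit:
{"api": "jog_arm", "payload": {"steps": "0.7 2.5 0 -0.2 0 0 0;0.7 2.5 0 0 0 0 0;0.7 1.5 0.2 0 0 0 0;0.7 1 0 0 0 0 0;0.7 0.6 0 0 0 0 0;0.7 0 0 0 0 0 0;0.1 0 0 0 0 0 0;0.1 0 0 0 0 0 0;0.1 0 0 0 0 0 0;0.1 0 0 0 0 0 0"}}

```text
time: 39.9
position: [0.6244, -0.1197, -0.0103]
eef_rot: [-104.0, 89.6, -5.0]
force: [-0.0, 1.9, 9.9]
grip_width: 0.102
```

```bash
python3 w.py 25_wrist; python3 -c "
from h import *
k=capture('side');cv2.imwrite('pics/25_side.png',cv2.resize(k['image'][130:290,230:430,::-1],None,fx=4,fy=3.7))"
```

```text
[277. 281.] 283 z 0.025 [ 632.2 -119.5] [9.8 9.6] 9.1
[277. 281.] 283 z 0.008 [ 641.4 -118.1] [10.9 10.7] 9.1
[551. 352.] 893 z 0.025 [688.8 122.8] [91.5 25.4] 41.6
[551. 352.] 893 z 0.008 [704.7 153. ] [102.4  28.4] 41.6
[  6. 406.] 415 z 0.025 [ 855.3 -366.7] [ 26.7 102.4] 64.3
[  6. 406.] 415 z 0.008 [ 890.9 -394.5] [ 29.9 114.6] 64.3
```

View pics/25_wrist.png

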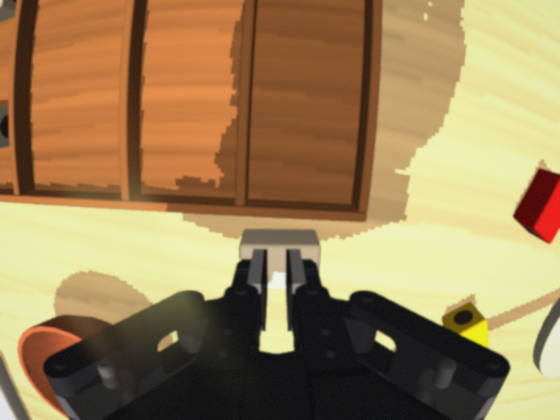

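View pics/25_side.png

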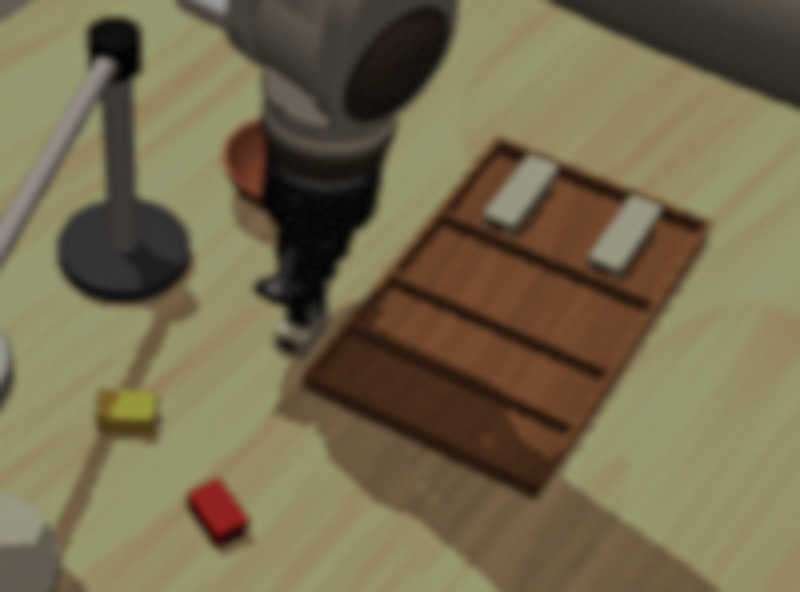

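Jaws closed on top of the prop again; they need to be about 1 cm lower.

Emit:
{"api": "jog_arm", "payload": {"steps": "0.7 -0.5 0 0 0 0 0;0.7 0 0 0 0 0 0;0.7 0 0 0 0 0 0;0.7 0 0 0 0 0 0;0.7 0.8 0 0 0 0 0;0.7 0.5 0 0 0 0 0;0.7 0.4 0 0 0 0 0;0.7 0 0 0 0 0 0"}}

```text
time: 41.0
position: [0.6225, -0.1197, -0.0254]
eef_rot: [-110.9, 89.9, -11.9]
force: [-0.3, 0.2, -0.1]
grip_width: 0.698
```

Emit:
{"api": "jog_arm", "payload": {"steps": "0.7 0.3 0 0 0 0 0;0.7 0 0 0 0 0 0"}}

```text
time: 41.25
position: [0.6227, -0.1198, -0.028]
eef_rot: [-110.3, 89.9, -11.3]
force: [1.4, -0.6, -0.3]
grip_width: 0.7
```

Emit:
{"api": "jog_arm", "payload": {"steps": "0.1 0 0 0 0 0 0;0.1 0 0 0 0 0 0;0.1 0 0 0 0 0 0;0.1 0 0 0 0 0 0"}}

```text
time: 41.75
position: [0.6231, -0.1199, -0.0273]
eef_rot: [-110.7, 89.8, -11.7]
force: [-0.6, -0.5, 4.4]
grip_width: 0.454
```

Emit:
{"api": "jog_arm", "payload": {"steps": "0.1 -0.6 0 0 0 0 0;0.1 0 -1.5 0 0 0 0;0.1 0 -1.7 0 0 0 0;0.1 0.5 0 0 0 0 0;0.1 0 0 0 0 0 0;0.7 0 0 0 0 0 0;0.7 0 0 0 0 0 0;0.7 0 0 0 0 0 0;0.7 -3 0 0 0 0 0;0.7 -4 0 0 0 0 0"}}

```text
time: 43.0
position: [0.6533, -0.1147, 0.043]
eef_rot: [-145.9, 90.0, -46.9]
force: [0.1, -1.0, -0.1]
grip_width: 0.697
```

Emit:
{"api": "jog_arm", "payload": {"steps": "0.7 -2 0 0 10 0 0;0.7 0 0 0 10 0 0;0.7 0 0 0 10 0 0;0.7 0 0 0 10 0 0;0.7 0 0 0 10 0 0;0.7 0 0 0 10 0 0;0.7 0 0 0 10 0 0;0.7 0 0 0 10 0 0;0.7 0 0 0 10 0 0;0.7 0 0 0 0 0 0"}}

```text
time: 44.25
position: [0.6541, -0.1148, 0.0633]
eef_rot: [-21.3, 89.9, -12.2]
force: [0.2, -1.3, -0.8]
grip_width: 0.704
```

```bash
python3 -c "
from h import *
plan((.655,-.1165,-.022),9)"; python3 w.py 26_wrist
```

```text
t 44.25 pos [ 0.6541 -0.1148  0.0633] az 9.1 q [-10.  20.  13.  83.  -0.  71.] w 0.704 F [ 0.2 -1.3 -0.8]
  shift cm [ 8.53 -0.17  0.04] rot deg [0.07 0.14 0.05] daz -0.1
[444. 190.] 2935 z 0.025 [784.3 -73.7] [39.  93.3] 72.9
[444. 190.] 2935 z 0.008 [795.4 -75.8] [ 42.  100.6] 72.9
[280. 234.] 740 z 0.025 [ 658.3 -125.5] [23.6 19. ] 8.9
[280. 234.] 740 z 0.008 [ 659.5 -131.6] [25.5 20.5] 8.9
[401. 245.] 1288 z 0.025 [ 765.8 -129.1] [35.6 84.8] 66.2
[401. 245.] 1288 z 0.008 [ 775.4 -135.5] [38.4 91.5] 66.2
[550. 383.] 1188 z 0.025 [1103.1 -332.8] [ 47.2 278.3] 44.5
[550. 383.] 1188 z 0.008 [1139.1 -355.2] [ 50.9 300. ] 44.5
```

View pics/26_wrist.png

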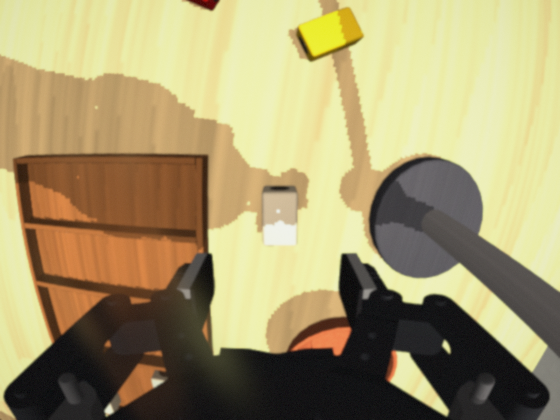

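```bash
python3 -c "
from h import *
c=capture('wrist')
P=np.array([wz(c,u,v,.025)[:2] for u,v in((263,192),(297,192),(297,246),(264,246))]);print(P.round(4).tolist(),P.mean(0))
plan((*P.mean(0),-.022),9)
blobs('side',sat=62,zt=.025,hi=600)
"
```

```text
[[0.6422, -0.098], [0.6653, -0.0943], [0.6724, -0.1336], [0.6489, -0.1374]] [ 0.65718345 -0.11584426]
t 44.35 pos [ 0.6542 -0.1148  0.0633] az 9.2 q [-10.  20.  13.  83.  -0.  71.] w 0.697 F [ 0.  -0.6 -0.1]
  shift cm [ 8.53 -0.15  0.26] rot deg [0.24 0.14 0.05] daz -0.2
side 169 [360.  180.9] rect [ 577.  -332.9] [26.9 82.3] 7.9
side 177 [386.1 192.5] rect [ 492.2 -341.6] [26.5 81.5] 7.2
side 53 [297.4 209. ] rect [ 657.1 -123.5] [25.7 22. ] 11.8
side 88 [150.3 320.9] rect [716.2 355.6] [55.  27.4] 53.0
side 255 [302.  336.2] rect [423.4 165.2] [39.7 38.1] 83.2
side 290 [283.8 363.4] rect [417.7 239.2] [39.6 39.1] 83.9
side 32 [303.1 372.1] rect [374.1 226.8] [33.8  6.1] 88.3
side 291 [232.4 408.3] rect [442.1 373.8] [41.1 26.7] 4.0
```

Emit:
{"api": "jog_arm", "payload": {"steps": "0.7 2.5 -0.2 0.2 0 0 0;0.7 2.5 0 0 0 0 0;0.7 1.5 0 0 0 0 0;0.7 1 0 0 0 0 0;0.7 1 0 0 0 0 0;0.7 0 0 0 0 0 0;0.1 0 0 0 0 0 0;0.1 0 0 0 0 0 0;0.1 0 0 0 0 0 0;0.1 0 0 0 0 0 0"}}

```text
time: 45.65
position: [0.6573, -0.1166, -0.0207]
eef_rot: [-20.4, 89.8, -11.4]
force: [-0.8, -0.1, 5.7]
grip_width: 0.272
```

Emit:
{"api": "jog_arm", "payload": {"steps": "0.1 -2 0 0 0 0 0;0.1 -3 0 0 0 0 0;0.1 -3 0 0 0 0 0;0.1 0 0 0 0 0 0"}}

```text
time: 46.15
position: [0.6581, -0.1167, 0.0622]
eef_rot: [-19.5, 89.6, -10.5]
force: [0.4, 0.9, -0.7]
grip_width: 0.271
```

```bash
python3 -c "
from h import *
plan((.5591,-.1739,.06),6)"
```

```text
t 46.15 pos [ 0.6581 -0.1167  0.0622] az 9.0 q [-10.  20.  13.  83.  -0.  71.] w 0.271 F [ 0.4  0.9 -0.7]
  shift cm [  0.16  -4.1  -10.68] rot deg [3.   0.42 0.14] daz -3.0
```

Emit:
{"api": "jog_arm", "payload": {"steps": "0.1 0 -1.3 -3.6 0 0 0;0.1 0 -1.4 -3.6 0 0 0;0.1 0 -1.4 -3.5 3 0 0;0.1 0 0 0 0 0 0"}}

```text
time: 46.65
position: [0.5552, -0.1747, 0.0579]
eef_rot: [-22.9, 89.9, -17.1]
force: [-0.1, 0.2, 0.4]
grip_width: 0.27
```

```bash
python3 -c "
from h import *
plan((.5591,-.1739,-.0145),6)
c=capture('wrist');s=r.observe()
cv2.imwrite('pics/27_wrist.png',c['image'][:,:,::-1])"
```

```text
t 46.65 pos [ 0.5552 -0.1747  0.0579] az 5.9 q [-17.   9.  -1.  80.   0.  67.] w 0.27 F [-0.1  0.2  0.4]
  shift cm [7.24 0.04 0.38] rot deg [-0.15  0.08  0.03] daz 0.1
```

View pics/27_wrist.png

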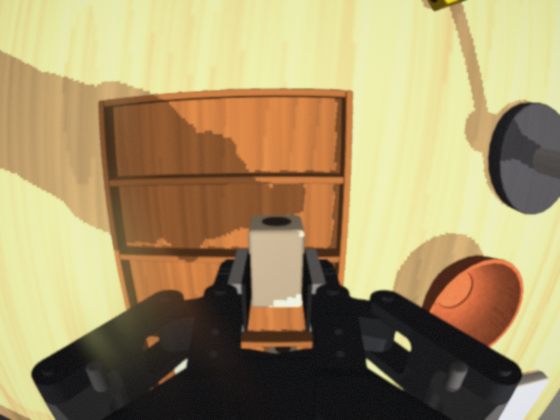

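```bash
python3 -c "
from h import *
c=capture('wrist');s=r.observe();p=s['position']
R=Ro.from_euler('z',6,degrees=True).as_matrix()[:2,:2].T
f=lambda u,v,z:(R@(wz(c,u,v,z)[:2]-p[:2])*1000).round(1)
print('part',f(277,181,.021),f(230,181,.021),f(200,252,.021),'prop',f(277,229,.1036),f(277,305,.1036))
print('rims',f(278,95,.021),f(105,150,.021),f(348,150,.021))"
```

```text
part [-0.1 26.1] [-32.1  26.2] [-56.8 -26.4] prop [-0.6 20.9] [ -0.6 -18.1]
rims [ 0.6 83.7] [-125.5   51.4] [47.8 47.7]
```

```bash
python3 -c "
from h import *
c=capture('wrist');im=c['image'][80:280,90:360,::-1]
cv2.imwrite('pics/28_wrist.png',cv2.resize(im,None,fx=2.9,fy=2.9,interpolation=cv2.INTER_CUBIC))"
```

```text
(no output)
```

View pics/28_wrist.png

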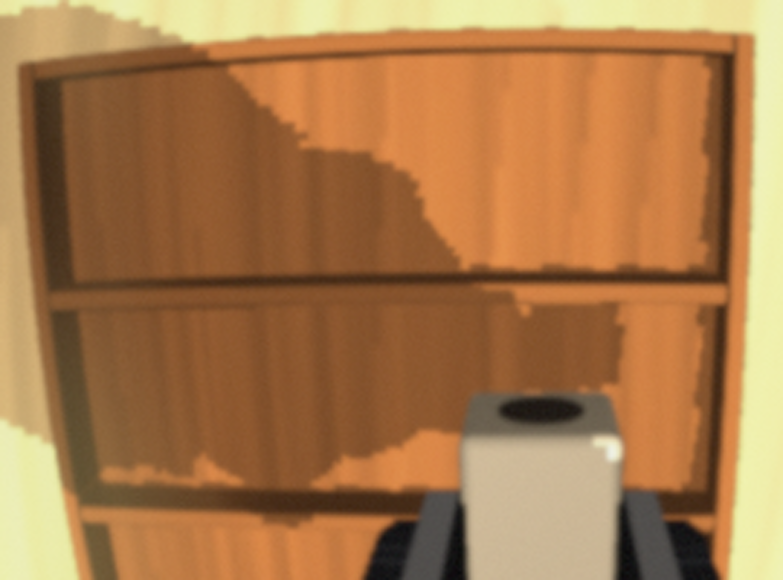

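```bash
python3 -c "
from h import *
c=capture('wrist');s=r.observe();p=s['position']
R=Ro.from_euler('z',6,degrees=True).as_matrix()[:2,:2].T
f=lambda u,v,z=.021:(R@(wz(c,90+u/2.9,80+v/2.9,z)[:2]-p[:2])*1000).round(1)
print(f(450,293),f(150,297),f(250,513),f(150,513),f(500,43),f(130,58), 'propend',f(540,435,.1036))"
```

```text
[-21.2  26.3] [-96.4  26.4] [-75.2 -30.8] [-104.   -31.9] [-9.2 84. ] [-98.4  85.3] propend [-0.4 20.6]
```

Emit:
{"api": "jog_arm", "payload": {"steps": "0.1 2 -0.3 0.3 0 0 0;0.1 2 0 0 0 0 0;0.1 1.5 0 0 0 0 0;0.1 1 0 0 0 0 0;0.1 0.5 0 0 0 0 0;0.1 0.2 0 0 0 0 0;0.1 0 0 0 0 0 0"}}

```text
time: 47.72
position: [0.561, -0.1765, -0.0135]
eef_rot: [-19.9, 89.8, -13.9]
force: [0.4, 0.5, -0.8]
grip_width: 0.27
```

Emit:
{"api": "jog_arm", "payload": {"steps": "0.1 0.15 -0.1 0 0 0 0;0.1 0 0 0 0 0 0;0.42 0 0 0 0 0 0;0.42 0 0 0 0 0 0;0.42 0 0 0 0 0 0;0.42 -2 0 0 0 0 0;0.42 -3 0 0 0 0 0;0.42 -4 0 0 0 0 0;0.42 0 0 0 0 0 0"}}

```text
time: 48.85
position: [0.5624, -0.1779, 0.0782]
eef_rot: [-21.9, 89.5, -15.9]
force: [-0.5, -0.4, -0.7]
grip_width: 0.42
```

```bash
python3 -c "
from h import *
plan((.443,.373,.075),94)
c=capture('wrist');s=r.observe()
cv2.imwrite('pics/29_wrist.png',c['image'][:,:,::-1])
blobs('side',sat=62,zt=.025,hi=600)"
```

```text
t 48.85 pos [ 0.5624 -0.1779  0.0782] az 6.0 q [-18.   9.   2.  82.   0.  66.] w 0.42 F [-0.5 -0.4 -0.7]
  shift cm [ 0.1  56.04 -6.12] rot deg [-87.99   0.21   0.48] daz 88.0
side 30 [358.2 179.5] rect [ 585.8 -335.6] [12.1 34.8] 31.6
side 175 [386.1 192.4] rect [ 491.7 -341.6] [26.5 81.2] 8.2
side 43 [337.7 211.3] rect [ 562.8 -191. ] [24.3 19.7] 24.7
side 83 [150.2 320.9] rect [716.2 355.6] [55.  27.4] 53.0
side 253 [302.  336.2] rect [423.4 165.2] [39.6 38.1] 83.2
side 290 [283.7 363.4] rect [417.7 239.2] [39.6 39.2] 83.9
side 30 [303.5 371.7] rect [373.6 227.4] [ 4.8 37.9] 1.3
side 294 [232.4 408.2] rect [442.3 373.7] [41.5 26.9] 4.0
```

View pics/29_wrist.png

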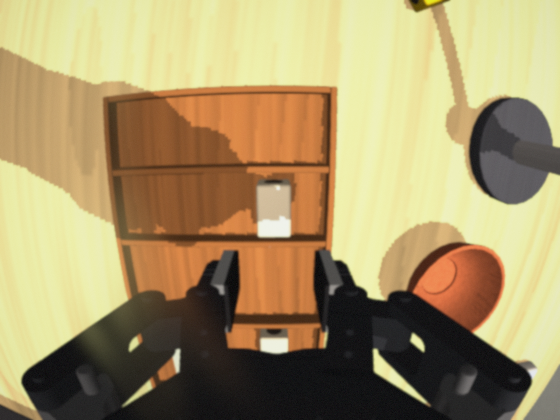

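The short prop is down in the short row, at wrist pixel (274,210). Now the second short prop.

Emit:
{"api": "jog_arm", "payload": {"steps": "0.7 0 5 -1 0 0 0;0.7 0 5.1 -1 0 0 0;0.7 0 5.1 -1 0 0 0;0.7 0 5.1 -0.8 0 0 0;0.7 0 5.1 -0.7 0 0 0;0.7 0 5.1 -0.5 0 0 0;0.7 0 5.1 -0.5 0 0 0;0.7 0 5.1 -0.3 0 0 0;0.7 0 5.1 -0.2 0 0 0;0.7 0 5.1 -0.1 0 0 0"}}

```text
time: 50.2
position: [0.4456, 0.3237, 0.0725]
eef_rot: [-67.8, 89.9, -61.8]
force: [0.7, -0.5, -0.5]
grip_width: 0.7
```

Emit:
{"api": "jog_arm", "payload": {"steps": "0.7 0 5.1 0 0 0 0;0.7 0 0 0 -9.8 0 0;0.7 0 0 0 -9.8 0 0;0.7 0 0 0 -9.8 0 0;0.7 0 0 0 -9.8 0 0;0.7 0 0 0 -9.8 0 0;0.7 0 0 0 -9.8 0 0;0.7 0 0 0 -9.8 0 0;0.7 0 0 0 -9.8 0 0;0.7 0 0 0 -9.6 0 0"}}

```text
time: 51.45
position: [0.4407, 0.3727, 0.0723]
eef_rot: [-168.6, 89.9, -74.3]
force: [0.8, -0.0, -0.1]
grip_width: 0.698
```

```bash
python3 w.py 30_wrist; python3 -c "
from h import *
plan((.4425,.3735,-.022),94)"
```

```text
[113. 174.] 1474 z 0.025 [417.7 242.3] [35.8 36.4] 88.5
[113. 174.] 1474 z 0.008 [421.1 233. ] [38.5 39.1] 88.5
[ 47. 178.] 1010 z 0.025 [423.5 173.4] [35.1 36.9] 0.4
[ 47. 178.] 1010 z 0.008 [427.4 158.9] [37.7 39.7] 0.4
[277. 217.] 1617 z 0.025 [442.8 372.1] [38.5 23.2] 5.2
[277. 217.] 1617 z 0.008 [448.2 372.5] [41.4 24.9] 5.2
[125. 394.] 699 z 0.025 [673.  215.3] [ 24.  102.5] 56.6
[125. 394.] 699 z 0.008 [695.6 203.9] [ 25.8 110.2] 56.6
t 51.5 pos [0.4407 0.3727 0.0723] az 94.8 q [40.  8. -0. 82. -0. 36.] w 0.7 F [-0.3  0.3 -0.4]
  shift cm [ 9.43 -0.18  0.09] rot deg [ 0.78 -0.13  0.02] daz -0.8
```

View pics/30_wrist.png

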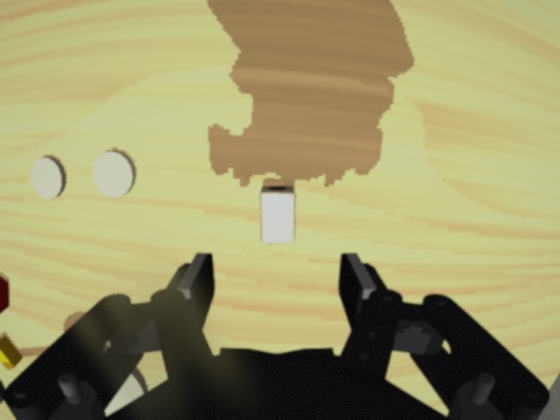

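Emit:
{"api": "jog_arm", "payload": {"steps": "0.7 3 -0.2 0 0 0 0;0.7 3 0 0 0 0 0;0.7 1.5 0 0 0 0 0;0.7 1 0 0 0 0 0;0.7 0.9 0 0 0 0 0;0.7 0 0 0 0 0 0;0.1 0 0 0 0 0 0;0.1 0 0 0 0 0 0;0.1 0 0 0 0 0 0;0.1 0 0 0 0 0 0"}}

```text
time: 52.75
position: [0.4441, 0.3737, -0.019]
eef_rot: [-86.5, 89.8, 7.5]
force: [-0.8, -0.1, 6.3]
grip_width: 0.266
```

Emit:
{"api": "jog_arm", "payload": {"steps": "0.1 -2 0 0 0 0 0;0.1 -3 0 0 9.8 0 0;0.1 -3 0 0 9.8 0 0;0.1 0 0 0 9.8 0 0;0.1 0 0 0 9.8 0 0;0.1 0 0 0 9.8 0 0;0.1 0 0 0 9.8 0 0;0.1 0 0 0 9.8 0 0;0.1 0 0 0 9.8 0 0;0.1 0 0 0 9.8 0 0"}}

```text
time: 54.0
position: [0.4433, 0.3732, 0.0598]
eef_rot: [-26.5, 89.9, -21.0]
force: [-0.6, 0.1, 0.4]
grip_width: 0.269
```

```bash
python3 -c "
from h import *
plan((.477,-.186,.06),6)
c=capture('wrist');s=r.observe()
cv2.imwrite('pics/31_wrist.png',c['image'][:,:,::-1])"
```

```text
t 54.0 pos [0.4433 0.3732 0.0598] az 5.5 q [ 40.   8.  -1.  80.  -0. 125.] w 0.269 F [-0.6  0.1  0.4]
  shift cm [ 3.000e-02 -5.599e+01 -1.980e+00] rot deg [-0.52  0.12  0.06] daz 0.5
```

View pics/31_wrist.png

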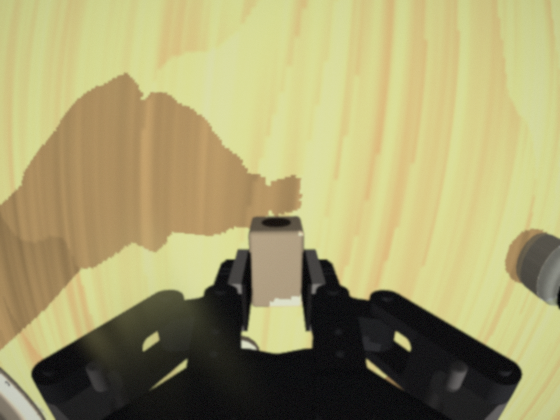

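Emit:
{"api": "jog_arm", "payload": {"steps": "0.1 0 -5 -0.2 -0.5 0 0;0.1 0 -5.1 -0.2 0 0 0;0.1 0 -5.1 -0.2 0 0 0;0.1 0 -5.1 -0.2 0 0 0;0.1 0 -5.1 -0.2 0 0 0;0.1 0 -5.1 -0.2 0 0 0;0.1 0 -5.1 -0.2 0 0 0;0.1 0 -5.1 -0.2 0 0 0;0.1 0 -5.1 -0.2 0 0 0;0.1 0 -5.1 -0.2 0 0 0"}}

```text
time: 55.3
position: [0.4788, -0.1365, 0.0605]
eef_rot: [-17.8, 89.8, -11.4]
force: [0.6, -0.2, 0.4]
grip_width: 0.272
```

Emit:
{"api": "jog_arm", "payload": {"steps": "0.1 0 -5.1 0 0 0 0;0.1 0 0 0 0 0 0"}}

```text
time: 55.55
position: [0.4843, -0.1883, 0.06]
eef_rot: [-28.0, 89.9, -21.8]
force: [-0.3, -0.1, 0.0]
grip_width: 0.271
```

```bash
python3 -c "
from h import *
plan((.477,-.1865,-.0135),6)
c=capture('wrist');s=r.observe()
cv2.imwrite('pics/32_wrist.png',c['image'][:,:,::-1])"
```

```text
t 55.55 pos [ 0.4843 -0.1883  0.06  ] az 6.2 q [-21.   0. -10.  80.  -0.  63.] w 0.271 F [-0.3 -0.1  0. ]
  shift cm [ 7.35  0.27 -0.72] rot deg [0.23 0.11 0.06] daz -0.2
```

View pics/32_wrist.png

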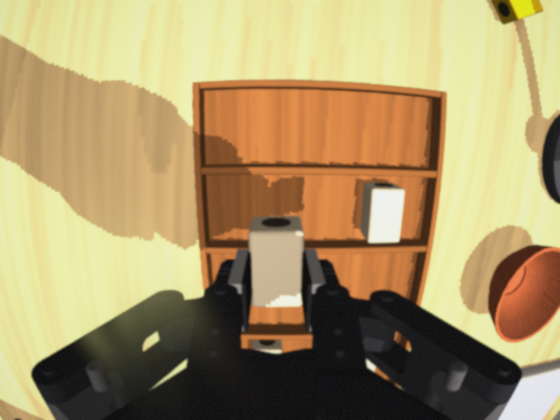

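Emit:
{"api": "jog_arm", "payload": {"steps": "0.1 2 0.2 -0.7 0 0 0;0.1 2 0 0 0 0 0;0.1 1.5 0 0 0 0 0;0.1 1 0 0 0 0 0;0.1 0.5 0 0 0 0 0;0.1 0.2 0 0 0 0 0;0.1 0 0 0 0 0 0"}}

```text
time: 56.48
position: [0.4778, -0.1844, -0.0113]
eef_rot: [-20.1, 89.8, -13.8]
force: [-0.2, -0.0, 0.1]
grip_width: 0.274
```

Emit:
{"api": "jog_arm", "payload": {"steps": "0.1 0.2 -0.2 0 0 0 0;0.1 0 0 0 0 0 0;0.42 0 0 0 0 0 0;0.42 0 0 0 0 0 0;0.42 0 0 0 0 0 0;0.42 -2 0 0 0 0 0;0.42 -3 0 0 0 0 0;0.42 -4 0 0 0 0 0;0.42 0 0 0 0 0 0"}}

```text
time: 57.6
position: [0.4793, -0.1869, 0.0796]
eef_rot: [-24.6, 89.6, -18.3]
force: [0.7, 0.3, -0.9]
grip_width: 0.42
```

```bash
python3 -c "
from h import *
plan((.4195,.2385,.075),90)
c=capture('wrist');s=r.observe()
cv2.imwrite('pics/33_wrist.png',c['image'][:,:,::-1])
for z in(.008,): blobs('side',sat=62,zt=z,hi=600);blobs('scene',sat=70,zt=z,hi=200)"
```

```text
t 57.6 pos [ 0.4793 -0.1869  0.0796] az 6.3 q [-21.  -1.  -9.  82.   0.  62.] w 0.42 F [ 0.7  0.3 -0.9]
  shift cm [ 0.32 42.94 -1.27] rot deg [-83.69   0.2    0.45] daz 83.7
side 123 [379.7 137. ] rect [ 641.1 -569.1] [28. 90.] 65.2
side 33 [389.2 191.9] rect [ 490.9 -364.8] [32.6 13.3] 86.7
side 106 [335.9 214.2] rect [ 567.5 -190.1] [27.1 42.5] 7.3
side 49 [364.8 224.2] rect [ 484. -212.] [26.1 19.6] 11.2
side 84 [149.6 321.1] rect [725.8 354.5] [58.3 27.9] 52.4
side 255 [302.  336.2] rect [426.7 159.2] [40.4 38.8] 83.2
side 289 [283.8 363.3] rect [420.9 234.7] [40.3 39.9] 83.9
scene 58 [329.9 226.5] rect [432.3 158.5] [30.4 33.8] 81.9
scene 120 [161.6 240.2] rect [ 463.8 -344.4] [23.  77.9] 5.3
scene 63 [217.5 251.5] rect [ 533.2 -178.9] [22.9 36.9] 7.8
scene 140 [160.7 257.5] rect [ 549.6 -334.9] [23.2 77.2] 6.4
```

View pics/33_wrist.png

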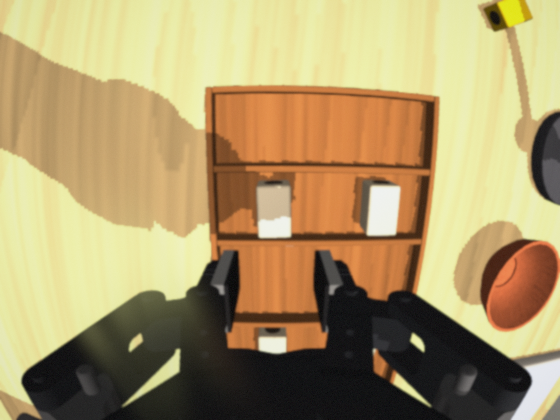

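Emit:
{"api": "jog_arm", "payload": {"steps": "0.6 0 4.3 -0.1 0 0 0;0.6 0 4.3 -0.1 0 0 0;0.6 0 4.3 -0.1 0 0 0;0.6 0 4.3 -0.1 0 0 0;0.6 0 4.3 -0.1 0 0 0;0.6 0 4.3 -0.1 0 0 0;0.6 0 4.3 -0.2 0 0 0;0.6 0 4.3 -0.2 0 0 0;0.6 0 4.3 -0.2 0 0 0;0.6 0 3.5 0 0 0 0"}}

```text
time: 59.0
position: [0.4182, 0.2331, 0.0747]
eef_rot: [-67.5, 89.9, -61.1]
force: [0.2, -0.5, 0.3]
grip_width: 0.602
```

```bash
python3 w.py 34_wrist; python3 -c "
from h import *
plan((.4208,.2342,0),6)"
```

```text
[282. 217.] 877 z 0.025 [424.  231.4] [36.5 22.2] 29.4
[282. 217.] 877 z 0.008 [425.  226.2] [39.2 23.9] 29.4
[507. 281.] 5612 z 0.025 [656.8 184.7] [109.8 112.9] 58.7
[507. 281.] 5612 z 0.008 [675.1 176.1] [118.  121.3] 58.7
[277. 289.] 1417 z 0.025 [426.  168.5] [35.7 36.8] 6.2
[277. 289.] 1417 z 0.008 [427.1 158.7] [38.4 39.5] 6.2
[ 12. 347.] 1825 z 0.025 [100.8  -6.4] [215.2  57.7] 65.0
[ 12. 347.] 1825 z 0.008 [ 77.7 -29.3] [231.2  62. ] 65.0
t 59.05 pos [0.418  0.2359 0.0745] az 6.4 q [ 29.  -5. -14.  82.  -0. 113.] w 0.602 F [-2.   1.5 -0.3]
  shift cm [ 7.45 -0.2   0.26] rot deg [ 0.41  0.04 -0.  ] daz -0.4
```

View pics/34_wrist.png

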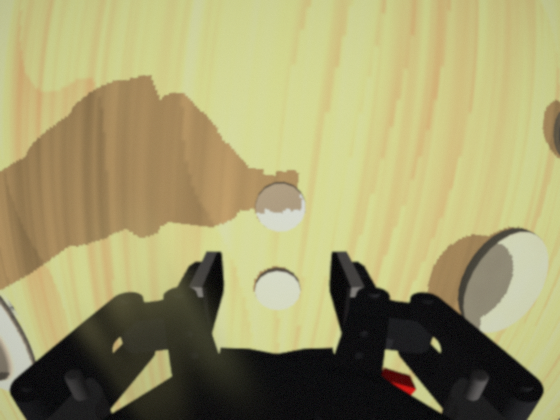

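Emit:
{"api": "jog_arm", "payload": {"steps": "0.6 3 -0.1 0.3 0 0 0;0.6 3 0 0 0 0 0;0.6 2 0 0 0 0 0;0.6 1 0 0 0 0 0;0.6 0.5 0 0 0 0 0;0.6 0 0 0 0 0 0"}}

```text
time: 59.8
position: [0.4227, 0.2311, -0.0189]
eef_rot: [-18.8, 89.9, -12.5]
force: [0.5, 0.9, 0.7]
grip_width: 0.603
```

Emit:
{"api": "jog_arm", "payload": {"steps": "0.6 0.3 0 0 0 0 0;0.6 0.2 0 0 0 0 0;0.6 0 0 0 0 0 0"}}

```text
time: 60.18
position: [0.4226, 0.2312, -0.0239]
eef_rot: [-16.8, 89.9, -10.5]
force: [-0.2, -1.2, -0.2]
grip_width: 0.602
```

```bash
python3 -c "
from h import *
plan((.4208,.2345,-.03),6)
for n in('side','scene'):
    c=capture(n);p=[int(x) for x in proj(c,(.42,.234,.02))]
    cv2.imwrite(f'pics/35_{n}.png',cv2.resize(c['image'][p[1]-40:p[1]+40,p[0]-50:p[0]+50,::-1],None,fx=6,fy=6))
"; python3 -c "
import cv2,numpy as np
a=cv2.imread('pics/35_side.png');b=cv2.imread('pics/35_scene.png');cv2.imwrite('pics/35.png',cv2.resize(np.hstack([a,b]),(800,320)))"
```

```text
t 60.17 pos [ 0.4226  0.2312 -0.0239] az 6.3 q [ 29.  -3. -22.  70.  -0. 112.] w 0.602 F [-0.2 -1.2 -0.2]
  shift cm [ 0.6   0.35 -0.15] rot deg [0.3  0.14 0.04] daz -0.3
```

View pics/35.png

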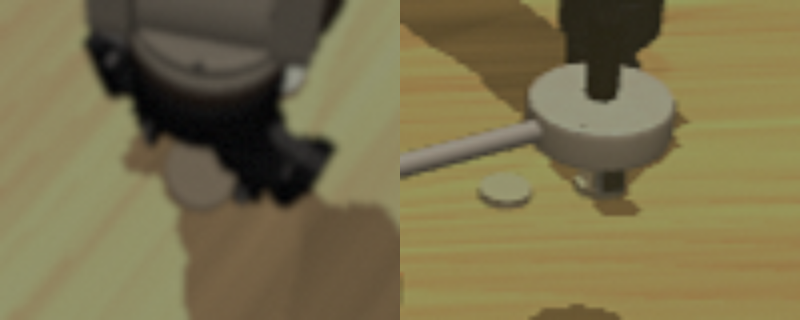

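Emit:
{"api": "jog_arm", "payload": {"steps": "0.6 0.3 0.3 -0.1 0 0 0;0.6 0.2 0 0 0 0 0;0.6 0 0 0 0 0 0"}}

```text
time: 60.65
position: [0.4211, 0.234, -0.0292]
eef_rot: [-25.3, 89.9, -19.0]
force: [-0.4, 0.3, 0.7]
grip_width: 0.605
```

Emit:
{"api": "jog_arm", "payload": {"steps": "0.6 0.3 0 0 0 0 0;0.6 0 0 0 0 0 0"}}

```text
time: 60.9
position: [0.4212, 0.2339, -0.0322]
eef_rot: [-25.0, 89.9, -18.7]
force: [-1.0, 0.0, -0.9]
grip_width: 0.603
```

Emit:
{"api": "jog_arm", "payload": {"steps": "0.1 0 0 0 0 0 0;0.1 0 0 0 0 0 0;0.1 0 0 0 0 0 0;0.1 0 0 0 0 0 0", "grip_force": 40}}

```text
time: 61.4
position: [0.4215, 0.2341, -0.0316]
eef_rot: [-12.9, 89.8, -6.6]
force: [-0.7, -0.5, 4.3]
grip_width: 0.43
```

Emit:
{"api": "jog_arm", "payload": {"steps": "0.1 -1 0 0 0 0 0;0.1 -2 0 0 0 0 0;0.1 -3 0 0 0 0 0;0.1 -3 0 0 0 0 0;0.1 0 0 0 0 0 0"}}

```text
time: 62.02
position: [0.4225, 0.2349, 0.0607]
eef_rot: [8.0, 89.6, 14.3]
force: [0.1, -0.2, -0.3]
grip_width: 0.426
```

```bash
python3 -c "
from h import *
plan((.5529,-.118,.06),6)
c=capture('wrist');s=r.observe()
cv2.imwrite('pics/36_wrist.png',c['image'][:,:,::-1])"
```

```text
t 62.02 pos [0.4225 0.2349 0.0607] az 6.3 q [ 29.  -5. -15.  80.  -0. 113.] w 0.426 F [ 0.1 -0.2 -0.3]
  shift cm [  0.1  -36.51   9.09] rot deg [ 0.3   0.37 -0.05] daz -0.3
```

View pics/36_wrist.png

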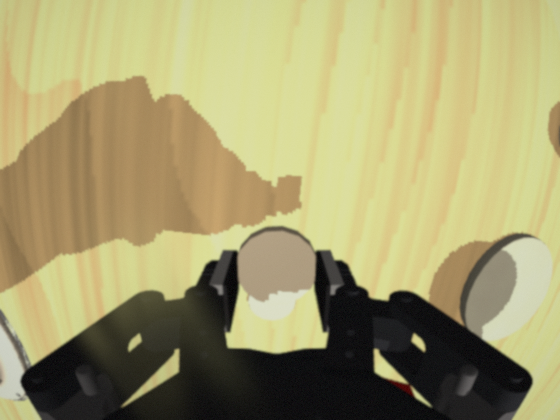

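Emit:
{"api": "jog_arm", "payload": {"steps": "0.1 0 -4.5 1.1 0 0.3 0;0.1 0 -4.6 1.1 0 0 0;0.1 0 -4.6 1.1 0 0 0;0.1 0 -4.6 1.1 0 0 0;0.1 0 -4.6 1.2 0 0 0;0.1 0 -4.6 1.2 0 0 0;0.1 0 -4.6 1.2 0 0 0;0.1 0 -4.6 1.2 0 0 0;0.1 0 0 0 0 0 0"}}

```text
time: 63.2
position: [0.5527, -0.1231, 0.0563]
eef_rot: [-174.5, 89.7, -168.4]
force: [-0.6, 0.9, -0.9]
grip_width: 0.43
```

```bash
python3 -c "
from h import *
plan((.555,-.1193,-.024),6)
c=capture('wrist');s=r.observe()
cv2.imwrite('pics/37_wrist.png',c['image'][:,:,::-1])"
```

```text
t 63.2 pos [ 0.5527 -0.1231  0.0563] az 6.1 q [-12.   7.  -3.  80.  -0.  71.] w 0.43 F [-0.6  0.9 -0.9]
  shift cm [8.03 0.36 0.31] rot deg [ 0.11 -0.28  0.03] daz -0.1
```

View pics/37_wrist.png

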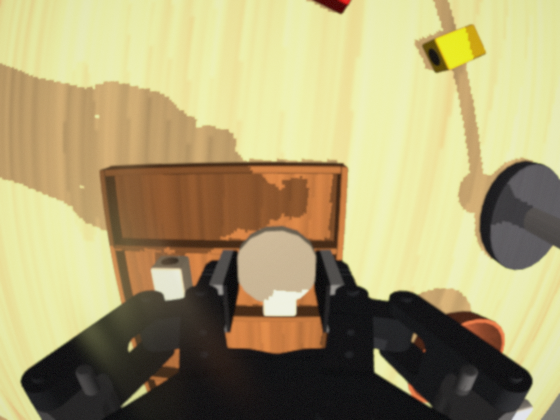

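Emit:
{"api": "jog_arm", "payload": {"steps": "0.1 2 0.3 -0.4 0 0 0;0.1 2 0 0 0 0 0;0.1 2 0 0 0 0 0;0.1 1 0 0 0 0 0;0.1 0.5 0 0 0 0 0;0.1 0.3 0 0 0 0 0;0.1 0 0 0 0 0 0"}}

```text
time: 64.12
position: [0.5485, -0.1181, -0.0196]
eef_rot: [-159.6, 89.9, -153.3]
force: [-0.2, -0.5, -0.9]
grip_width: 0.433
```

```bash
python3 -c "
from h import *
plan((.548,-.120,-.0266),6)"
```

```text
t 64.12 pos [ 0.5485 -0.1181 -0.0196] az 6.3 q [-12.   8. -11.  72.  -0.  72.] w 0.433 F [-0.2 -0.5 -0.9]
  shift cm [ 0.7  -0.18 -0.07] rot deg [ 0.31 -0.14  0.05] daz -0.3
```

Emit:
{"api": "jog_arm", "payload": {"steps": "0.1 0.3 -0.2 0 0 0 0;0.1 0.3 0 0 0 0 0;0.1 0 0 0 0 0 0"}}

```text
time: 64.5
position: [0.5483, -0.1202, -0.0262]
eef_rot: [-168.6, 89.8, -162.3]
force: [0.9, -0.1, -0.5]
grip_width: 0.43
```

Emit:
{"api": "jog_arm", "payload": {"steps": "0.53 0 0 0 0 0 0;0.53 0 0 0 0 0 0;0.53 -1 0 0 0 0 0;0.53 -2 0 0 0 0 0;0.53 -3 0 0 0 0 0;0.53 -4 0 0 0 0 0;0.53 0 0 0 0 0 0"}}

```text
time: 65.38
position: [0.5508, -0.1204, 0.0784]
eef_rot: [-42.2, 89.8, -35.9]
force: [-0.2, 0.9, 0.1]
grip_width: 0.532
```

```bash
python3 -c "
from h import *
plan((.427,.159,.07),6)
c=capture('wrist');s=r.observe()
cv2.imwrite('pics/38_wrist.png',c['image'][:,:,::-1])
blobs('side',sat=62,zt=.008,hi=600)"
```

```text
t 65.38 pos [ 0.5508 -0.1204  0.0784] az 6.3 q [-12.   6.  -2.  82.  -0.  71.] w 0.532 F [-0.2  0.9  0.1]
  shift cm [ 0.73 29.14 -9.24] rot deg [0.31 0.18 0.16] daz -0.3
side 144 [360.8 179.7] rect [ 584.1 -354. ] [27.5 73.1] 7.9
side 176 [386.1 192.5] rect [ 496.9 -357.5] [27.  83.1] 7.2
side 89 [335.1 214.5] rect [ 567.1 -190.9] [25.9 43.1] 13.7
side 112 [363.1 227. ] rect [ 481.9 -200.7] [26.2 42.5] 10.5
side 72 [328.9 229.7] rect [ 551.4 -132.7] [33.8 22.4] 13.7
side 88 [150.4 320.8] rect [725.6 352.5] [56.6 28.3] 55.0
side 254 [302.  336.1] rect [426.7 159.2] [40.4 38.8] 83.2
side 33 [303.6 371.3] rect [376.4 220.3] [ 5.  37.4] 4.3
```

View pics/38_wrist.png

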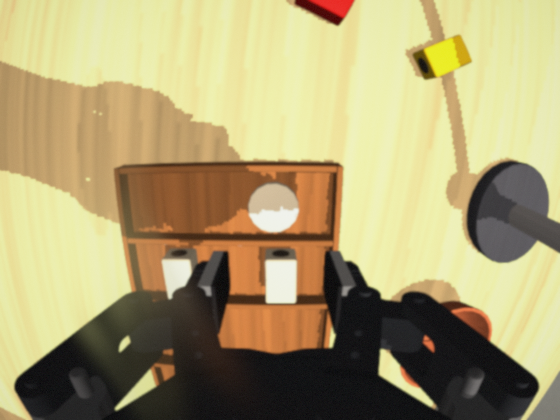

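The disc lies flat in the disc row, at wrist pixel (273,208). Now the last disc, at (0.427,0.159).

Emit:
{"api": "jog_arm", "payload": {"steps": "0.6 0 4.1 -1.3 0 0 0;0.6 0 4.2 -1.3 0 0 0;0.6 0 4.2 -1.3 0 0 0;0.6 0 4.2 -1.3 0 0 0;0.6 0 4.2 -1.3 0 0 0;0.6 0 4.2 -1.3 0 0 0;0.6 0.5 4.1 -1.4 0.3 0.2 0;0.6 0 0 0 0 0 0"}}

```text
time: 66.47
position: [0.4235, 0.1617, 0.0678]
eef_rot: [-172.7, 89.5, -166.5]
force: [0.3, -0.6, 0.3]
grip_width: 0.598
```

```bash
python3 w.py 39_wrist; python3 -c "
from h import *
plan((.427,.159,-.032),6)"
```

```text
[527. 220.] 6394 z 0.025 [648.8 177.7] [ 96.8 113.6] 24.0
[527. 220.] 6394 z 0.008 [666.6 173.6] [104.2 122.3] 24.0
[283. 223.] 1019 z 0.025 [428.8 155.7] [36.3 20.3] 16.5
[283. 223.] 1019 z 0.008 [429.7 150. ] [39.1 21.8] 16.5
[  8. 322.] 1351 z 0.025 [127.5 -13. ] [172.9  40.4] 67.1
[  8. 322.] 1351 z 0.008 [105.3 -31.6] [186.2  43.5] 67.1
t 66.53 pos [0.4242 0.1607 0.0681] az 6.2 q [ 21.  -8. -17.  82.   0. 105.] w 0.598 F [-0.1  0.4  0.3]
  shift cm [10.01 -0.19  0.34] rot deg [ 0.15 -0.46  0.08] daz -0.2
```

View pics/39_wrist.png

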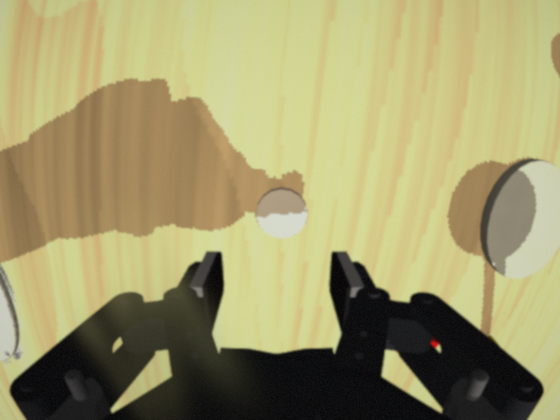

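Emit:
{"api": "jog_arm", "payload": {"steps": "0.6 3 -0.2 0.3 0 -0.4 0;0.6 3 0.1 0 0 0 0;0.6 2 0.1 0 0 0 0;0.6 1 0 0 0 0 0;0.6 0.5 0 0 0 0 0;0.6 0.3 0 0 0 0 0;0.6 0 0 0 0 0 0"}}

```text
time: 67.4
position: [0.4284, 0.1603, -0.0285]
eef_rot: [-30.8, 89.9, -24.8]
force: [-0.3, 0.6, -1.0]
grip_width: 0.598
```

```bash
python3 -c "
from h import *
plan((.427,.159,-.032),6)"
```

```text
t 67.4 pos [ 0.4284  0.1603 -0.0285] az 6.0 q [ 21.  -6. -26.  70.  -0. 105.] w 0.598 F [-0.3  0.6 -1. ]
  shift cm [ 0.35 -0.12 -0.16] rot deg [-0.    0.07  0.04] daz 0.0
```

Emit:
{"api": "jog_arm", "payload": {"steps": "0.6 0.3 -0.1 -0.1 0 0 0;0.6 0 0 0 0 0 0;0.1 0 0 0 0 0 0;0.1 0 0 0 0 0 0;0.1 0 0 0 0 0 0;0.1 0 0 0 0 0 0"}}

```text
time: 68.15
position: [0.4274, 0.1593, -0.0313]
eef_rot: [-33.9, 89.9, -27.9]
force: [-1.7, -0.8, 4.7]
grip_width: 0.43
```

Emit:
{"api": "jog_arm", "payload": {"steps": "0.1 -1 0 0 0 0 0;0.1 -2 0 0 0 0 0;0.1 -3 0 0 0 0 0;0.1 -3 0 0 0 0 0;0.1 0 0 0 0 0 0"}}

```text
time: 68.78
position: [0.4287, 0.1599, 0.0609]
eef_rot: [3.5, 89.7, 9.5]
force: [-1.2, 0.0, -0.8]
grip_width: 0.434
```

```bash
python3 -c "
from h import *
plan((.4784,-.1273,.06),6)
c=capture('wrist');cv2.imwrite('pics/40_wrist.png',c['image'][:,:,::-1])"
```

```text
t 68.78 pos [0.4287 0.1599 0.0609] az 6.0 q [ 20.  -9. -18.  80.  -0. 104.] w 0.434 F [-1.2  0.  -0.8]
  shift cm [  0.09 -29.08   1.94] rot deg [ 0.01  0.28 -0.02] daz -0.0
```

View pics/40_wrist.png

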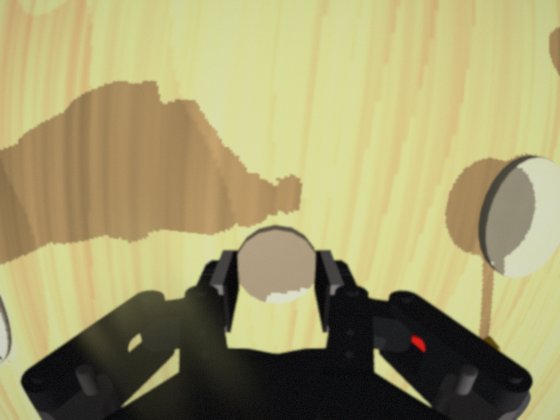

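Emit:
{"api": "jog_arm", "payload": {"steps": "0.1 0 -4.8 0.4 0 0.2 0;0.1 0 -4.8 0.3 0 0 0;0.1 0 -4.8 0.3 0 0 0;0.1 0 -4.8 0.3 0 0 0;0.1 0 -4.9 0.3 0 0 0;0.1 0 -4.9 0.3 0 0 0;0.1 0 0 0 0 0 0"}}

```text
time: 69.7
position: [0.4759, -0.1296, 0.057]
eef_rot: [-173.0, 89.7, -167.2]
force: [-0.9, 0.5, 0.2]
grip_width: 0.429
```

```bash
python3 -c "
from h import *
plan((.4784,-.1273,-.0262),6)
c=capture('wrist');cv2.imwrite('pics/41_wrist.png',c['image'][:,:,::-1])"
```

```text
t 69.7 pos [ 0.4759 -0.1296  0.057 ] az 5.8 q [-15.  -3. -13.  80.  -0.  69.] w 0.429 F [-0.9  0.5  0.2]
  shift cm [8.32 0.21 0.31] rot deg [-0.22 -0.26  0.03] daz 0.2
```

View pics/41_wrist.png

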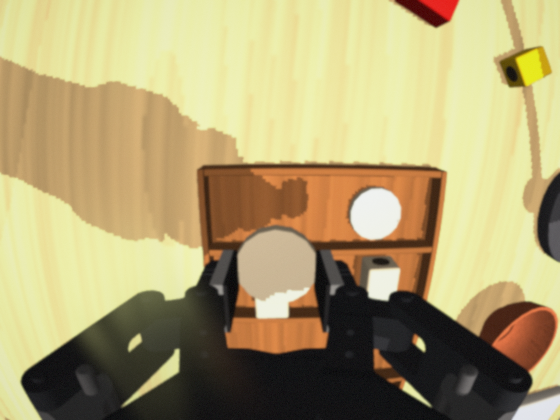

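Emit:
{"api": "jog_arm", "payload": {"steps": "0.1 2 0.2 0.3 0 -0.2 0;0.1 2 0 0 0 0 0;0.1 2 0 0 0 0 0;0.1 1 0 0 0 0 0;0.1 0.5 0 0 0 0 0;0.1 0.3 0 0 0 0 0;0.1 0 0 0 0 0 0"}}

```text
time: 70.62
position: [0.4794, -0.1249, -0.0194]
eef_rot: [-41.5, 89.9, -35.5]
force: [0.4, -1.1, -0.0]
grip_width: 0.425
```

```bash
python3 -c "
from h import *
plan((.4784,-.1273,-.0262),6)"
```

```text
t 70.62 pos [ 0.4794 -0.1249 -0.0194] az 6.0 q [-15.  -1. -20.  71.  -0.  69.] w 0.425 F [ 0.4 -1.1 -0. ]
  shift cm [ 0.68 -0.23 -0.12] rot deg [0.01 0.06 0.06] daz -0.0
```

Emit:
{"api": "jog_arm", "payload": {"steps": "0.1 0.3 -0.2 -0.1 0 0 0;0.1 0.3 0 0 0 0 0;0.1 0 0 0 0 0 0;0.53 0 0 0 0 0 0;0.53 0 0 0 0 0 0;0.53 -1 0 0 0 0 0;0.53 -2 0 0 0 0 0;0.53 -4 0 0 0 0 0;0.53 -5 0 0 0 0 0;0.53 -5 0 0 0 0 0"}}

```text
time: 71.88
position: [0.4781, -0.1268, 0.1467]
eef_rot: [-38.0, 89.9, -32.0]
force: [1.0, 0.0, 0.7]
grip_width: 0.529
```

Emit:
{"api": "jog_arm", "payload": {"steps": "0.53 -2 0 -4 0 0 0;0.53 0 0 -5 0 0 0;0.53 0 0 -5 0 0 0;0.53 0 0 0 0 0 0"}}

```text
time: 72.38
position: [0.3372, -0.1417, 0.1658]
eef_rot: [-37.3, 89.8, -31.4]
force: [0.9, -0.1, -0.8]
grip_width: 0.53
```

```bash
python3 -c "
from h import *
s=r.observe();print(s['time'],s['position'],s['force'])
blobs('side',sat=62,zt=.013,hi=2500);blobs('scene',sat=70,zt=.013,hi=1200)
for n in('scene','side'):
    c=capture(n);cv2.imwrite(f'pics/42_{n}.png',cv2.resize(c['image'][100:400,130:530,::-1],None,fx=2,fy=2))
c=capture('wrist');cv2.imwrite('pics/42_wrist.png',c['image'][:,:,::-1])"
```

```text
72.375 [ 0.33719593 -0.1417082   0.16580814] [ 0.93951684 -0.08518444 -0.83078395]
side 167 [360. 181.] rect [ 581.4 -343.7] [26.6 82.6] 7.1
side 174 [386.1 192.4] rect [ 495.5 -353.1] [26.9 82. ] 7.2
side 105 [336.  214.1] rect [ 565.8 -186.9] [26.9 41.2] 7.3
side 113 [363.2 227. ] rect [ 480.7 -196.9] [26.  42.2] 10.5
side 140 [327.7 232. ] rect [ 548.2 -119.5] [35.9 41.7] 33.9
side 148 [350.6 243.9] rect [ 477.3 -126.1] [35.1 40.3] 33.0
side 1547 [219.8 282.1] rect [670.3 178.3] [117.2 115.1] 58.4
side 74 [148.9 321.3] rect [722.9 356. ] [53.2 27.3] 50.2
scene 948 [327.6 213.8] rect [401.2 124.3] [133.6 429.5] 31.0
scene 55 [215.  234.9] rect [ 456.8 -186.8] [39.8 21. ] 85.6
scene 119 [161.6 240.1] rect [ 471.1 -342.8] [22.9 77.4] 5.3
scene 63 [217.5 251.5] rect [ 540.1 -178.3] [22.7 36.7] 7.8
scene 41 [235.  253.2] rect [ 553.4 -128.3] [33.8 16.8] 0.3
scene 140 [160.7 257.5] rect [ 556.4 -333.3] [23.1 76.7] 6.4
scene 668 [352.2 278.6] rect [683.4 179.6] [ 89.  116.6] 7.2
scene 280 [421.9 280.5] rect [708.1 356.7] [57.5 88.4] 76.2
```

View pics/42_scene.png

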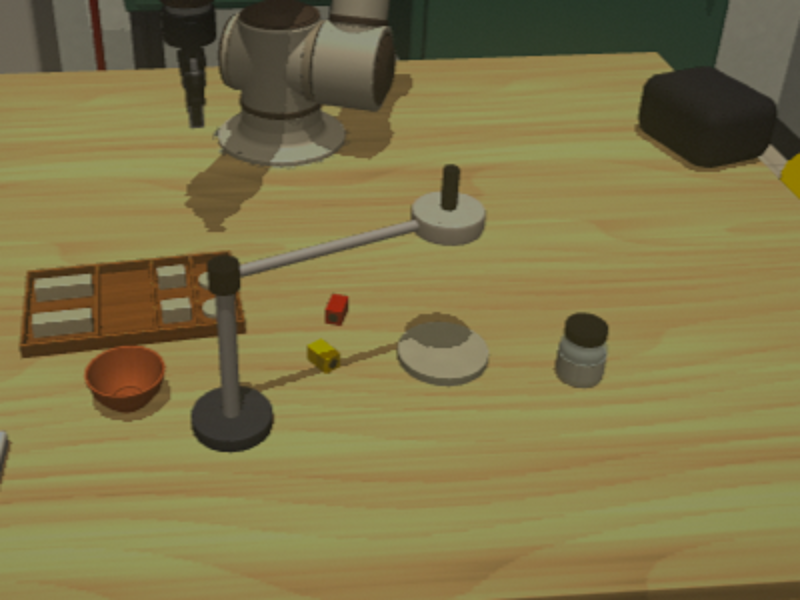

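View pics/42_side.png

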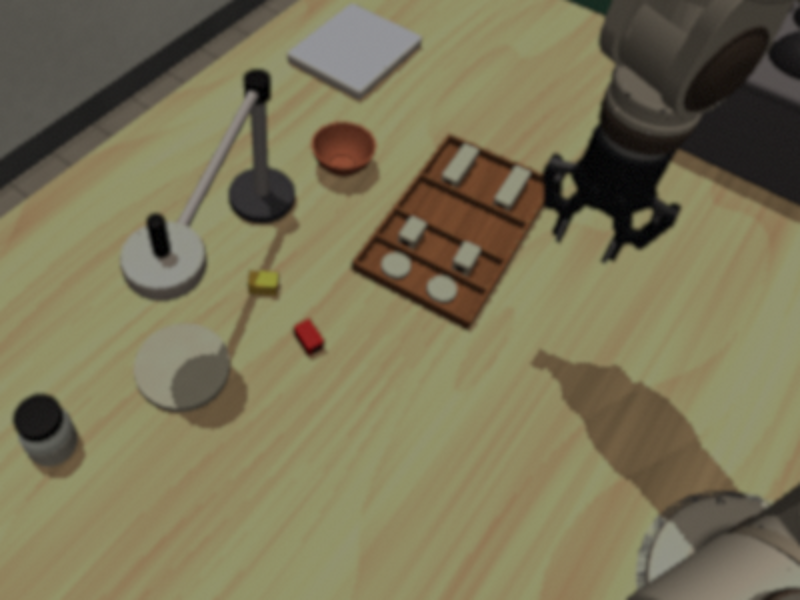

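View pics/42_wrist.png

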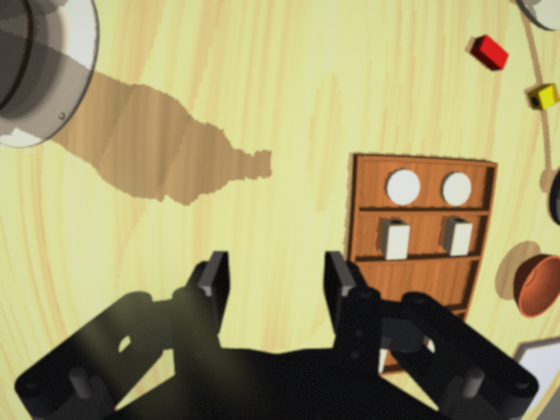

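```bash
python3 -c "
from h import *
R=Ro.from_euler('z',6,degrees=True).as_matrix()[:2,:2].T
c,o=blobs('side',sat=62,zt=.030,hi=600,pr=False)
for C,r_ in o:
    if r_[0][1]<0: print(np.round(R@(np.array(r_[0])-[523.5,-238]),1),np.round(r_[1],1),round(r_[2],1))
im=c['image'][155:265,300:412,::-1];cv2.imwrite('pics/43.png',cv2.resize(im,None,fx=5.4,fy=5.4,interpolation=cv2.INTER_CUBIC))"
```

```text
[ 41.9 -95.1] [26.1 81.6] 7.1
[-42.8 -95.2] [26.4 80.4] 7.2
[42.7 59.8] [27.4 39.7] 4.7
[-41.3  58.7] [25.5 41.4] 10.5
[ 32.5 127.2] [35.2 40.9] 34.0
[-37.3 128. ] [34.4 39.5] 33.0
```

View pics/43.png

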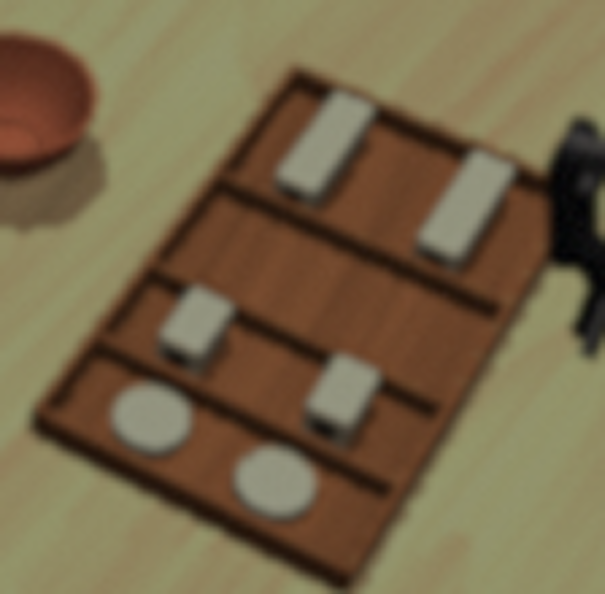

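```bash
python3 -c "
from plant import order
print(order.job_done())"
```

```text
the job is handed in; nothing more can be done
None
```

I've handed in the job at about 72 s on the robot's clock: the lamp stands over the bat, and all the kiln furniture found on the table is in its rows.

- **Lamp:** I swung it first and left it. Triangulation put its head at about (0.672, 0.170) and the bat's centre at about (0.669, 0.180). The direction matches to within half a degree. About 1 cm remains along the lamp's arm, which the swivel can't correct.
- **Props and discs:** There were two 80 mm props, two 40 mm props and two discs. There were no middle-length props, so that row is empty.
- **Last check:** The props lie flat and crosswise in their rows, by the side camera within about 4 mm of the row centres. The discs lie side by side in the edge row. The jar, bowl and red and yellow look-alikes were never touched, and the gripper is clear of everything.

**What went wrong and was put right**
- **Jaws too high:** The finger tips sat roughly 27 mm or more above the reported tool position. The jaws closed above the first prop twice, and once on a short prop, before I lowered them.
- **Dropped prop:** The grip slackened while carrying a short prop, which fell on the table beyond the rack. I moved it clear of the rim, picked it up again and placed it.
- **Knocked disc:** One disc was knocked about 3–4 cm aside during the run. I measured it again before picking it up.

**Checks that disagreed:** The scene and side cameras differed by about 10 mm in x on the rack. Estimates of its y position differed by about 5 mm, and I used the wrist camera to settle the row positions.

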